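# Unmould the shortbread and make up the order

## Robot

A 6-joint arm with a two-finger parallel gripper is mounted at the origin on the work surface. World frame = base frame: x ahead of the robot, y to its left, z up, the work surface at z = 0. Lengths are in m, angles in rad, forces in N, time in s.
With the tool pointing down it reaches from about 0.375 to 0.975 m from the base axis. Payload 3.8 kg.
Tool frame: the origin (TCP) lies on the mounting face of the last link; the fingertips stand 173 mm ahead of it and the grasp point (between the pads) lies 155 mm ahead of it; z points along the fingers, y is the line along which they close (so a half turn about z gives the same grasp; the last joint's range is limited). The gripper opens to 85 mm and grips with 20 to 120 N. Pads are 22 mm wide; open, the fingers measure 114 mm over their backs; the gripper's body (76 mm by 85 mm) begins 54 mm behind the grasp point. The pads swing forward as they close: fully open they stand 13 mm farther back than shut.
Start: joints at [-1.22, 0.264, 1.604, -0, 1.274, -0.037], TCP at [0.255, -0.625, 0.405] pointing down, gripper open.
Joint ranges: [-2.63, 2.63], [-0.94, 2.18], [0.31, 2.57], [-1.31, 4.45], [0, 2.66], [-2.55, 2.55]. Speed limits (rad/s): [2.57, 2.57, 3.14, 3.14, 3.14, 3.14].

## Interface

Orientations are given as a rotation vector (axis times angle).
In Python, from rig import r gives the robot as it stands. The module is installed in compiled form; this text tells all that it offers.
- The arm moves only by the shell command python3 -m pendant 'ROWS' [FORCE]. ROWS is JSON, a list that holds one entry, the list of rows, each a list of 7 numbers: the shift along the world's x, y, z in m, then the turn, a rotation vector about the world's x, y, z in degrees, then the closure, from 0 (fully open) to 1 (shut). In form: [[[dx, dy, dz, wx, wy, wz, hand], ...]]. A call has 1 to 10 rows; each row shifts and turns the commanded pose from where the row before left it; what a row does not reach is not made up. A row lasts 1/8 s, in which the tool goes at most 62.5 mm and 10.7 degrees, less where a joint would pass 70% of its speed; a pose out of reach is approached as far as the arm can. A call is refused whole if a number of a shift passes 0.0625 or a number of a turn 10.7, either way. A call with a gripper value outside its range is refused whole. The fingers move at their own pace and stop on an object; FORCE is the grip in N (left out, the last holds). Time passes only in rows, so rows that do not move let the fingers close. It gives the time, the measured TCP pose, the force, the opening and the grip force at its end, in the units of the state.
- r.get_state(): the state, without advancing time (a new reading comes with each control period).
- r.capture(name): name is "side" or "top"; returns the picture (400x640x3 uint8, blue, green, red); there is no depth.
- r.camera_info(name): a dict with "mtx" (3x3 intrinsics, pixels), "k1" (the pictures are not rectified: a ray, as slopes to the right and down, at radius r is drawn at 1 + k1 r^2 times it, then the intrinsics apply), "position" and "orientation" of the camera in the world. Camera axes: x right, y down, z forward; pixel columns grow to the right and rows downward; lengths in m; the calibration is good to about 2 mm. A picture is of the moment at which its call begins. camera_info takes no time and is no camera call.
- r.sign_off(): hands the job in; it is judged then, once.
The state is a dict: "t": time; "joint_positions": joint angles; "dq": joint speeds; "joint_efforts": joint torques, N m; "ee_pos": TCP position; "orientation": TCP orientation; "wrist_force": force on the tool from outside, world axes, zero at the start; "wrist_torque": the same for the moment, N m; "finger_gap": opening from 0.0 (shut) to 1.0 (fully open); "gripper_force": force on a finger pad.
Only numpy, scipy, OpenCV 4.12 (cv2) and the standard library are available. Lean on these libraries where they do the work, as an engineer would, in place of code of your own. Each camera call takes 0.05 s, during which the arm holds its last target. There are 200 camera calls.

## Task

Make up the bakery order: lift every shortbread bar out of the dark baking mould and seat each one flat and fully down in a pocket of its own in the white packing tray (which of its long faces is up does not matter). Lift the small aluminium tray of fudge (it has an upright tab to hold it by) and tip it so that all the fudge pieces end up in the steel tub, then stand the empty tray the right way up, flat on top of the middle of the emptied mould, ready for washing up together. Leave the other things on the table where they are.

Things in the scene. Friction and masses are not known exactly. Their poses are not given: they have to be found in the camera images.
- mould: Dark steel baking mould, fixed, its top face flat at 28 mm, 220 x 176 x 28 mm (x, y, z); origin at the centre of its underside on the table, z up. Four open rectangular cavities, 94 x 48 mm (long side along x), 18 mm deep with their floors 10 mm above the table, centred at x = +-52, y = +-40 mm, edges chamfered 2 mm. Stands left or right, opposite the packing tray.
- packer: White plastic packing tray, fixed, 236 x 190 x 22 mm; origin at the centre of its underside on the table, z up. Four pockets, 94 x 48 mm (long side along x), 14 mm deep with their floors 8 mm above the table, centred at x = +-52, y = +-40 mm, edges chamfered 2 mm. Empty at the start; a bar may go in any pocket, either way round or over.
- tub: Open stainless steel tub, fixed, 130 x 150 mm outside, 80 mm high, walls and floor 4 mm; origin at the centre of its underside on the table, x along the 130 mm side, z up.
- tray: Small aluminium tray, loose, 0.25 kg, 150 x 104 mm (x, y); origin at the centre of its underside, z up. Floor 5 mm; side walls at y = +-50 mm and back wall at x = +71 mm reach 31 mm up; the -x end is open, no lip, and faces roughly towards the robot at the start. Fudge slides on it (friction 0.5 to 0.66) at about 27 to 34 degrees of tilt.
- tab (a point): Top centre of the upright tab by which the tray is held, at x = +71, y = 0, z = +75 mm of the tray. The tab is part of the tray: a flat plate standing on the back wall, 8 mm thick in x, 50 mm wide in y, free from 31 to 75 mm above the underside; fudge keeps about 50 mm clear of it at the start.
- bar0: Golden shortbread bar, firm, loose, 90 x 44 x 42 mm (x, y, z), about 0.13 kg; origin at the middle of the bar (21 mm above its underside), x along its length, z up through its darker, pricked top. At the start it sits in a mould cavity and stands 24 mm proud of the mould. May be absent.
- bar1: Golden shortbread bar, firm, loose, 90 x 44 x 42 mm (x, y, z), about 0.13 kg; origin at the middle of the bar (21 mm above its underside), x along its length, z up through its darker, pricked top. At the start it sits in a mould cavity and stands 24 mm proud of the mould. May be absent.
- bar2: Golden shortbread bar, firm, loose, 90 x 44 x 42 mm (x, y, z), about 0.13 kg; origin at the middle of the bar (21 mm above its underside), x along its length, z up through its darker, pricked top. At the start it sits in a mould cavity and stands 24 mm proud of the mould. May be absent.
- bar3: Golden shortbread bar, firm, loose, 90 x 44 x 42 mm (x, y, z), about 0.13 kg; origin at the middle of the bar (21 mm above its underside), x along its length, z up through its darker, pricked top. At the start it sits in a mould cavity and stands 24 mm proud of the mould. May be absent.
- fudge0: Dark fudge piece, loose, 34 x 34 x 24 mm, about 35 g; origin at the centre of its underside. At the start it lies on the small tray. May be absent.
- fudge1: Dark fudge piece, loose, 34 x 34 x 24 mm, about 35 g; origin at the centre of its underside. At the start it lies on the small tray. May be absent.
- fudge2: Dark fudge piece, loose, 34 x 34 x 24 mm, about 35 g; origin at the centre of its underside. At the start it lies on the small tray. May be absent.
- fudge3: Dark fudge piece, loose, 34 x 34 x 24 mm, about 35 g; origin at the centre of its underside. At the start it lies on the small tray. May be absent.
- jar: Amber glass jar, 68 mm across, 95 mm high; loose, origin at the centre of its underside. To be left alone.
- cutter: Steel cutter ring, 72 mm across, 30 mm high; loose, origin at the centre of its underside. To be left alone.
- dish: White ceramic dish, 100 mm across, 45 mm high; loose, origin at the centre of its underside. To be left alone.
- palette: Spatula lying on the table; loose, origin at the centre of its underside. To be left alone.
- biscuit: Round biscuit, 76 mm across, 13 mm high; loose, origin at the centre of its underside. To be left alone.
- beaker: White plastic beaker, 72 mm across, 85 mm high; loose, origin at the centre of its underside. To be left alone.

How it is judged:
By the outcome, as a careful person would: the job done as asked, in the order asked, and still so for the second after the job is handed in, with the robot touching nothing.
Of bar0, bar1, bar2, bar3 only 3 to 4 are there at a start; the rules pass over those that are not, and their reading is None.
Of fudge0, fudge1, fudge2, fudge3 only 2 to 4 are there at a start; the rules pass over those that are not, and their reading is None.
At some moment in a run one of bar0, bar1, bar2, bar3 may be knocked a few centimetres aside while the robot is not near it.
Once in a run the grip may slacken for a moment while it holds something.
It also fails if it takes over 210 s, if anything falls off the work surface, if the arm or the gripper's body presses on something with over 40 N, if the wrist force passes 120 N, or if a joint passes its speed limit or range.

## Working session

There is one attempt and no reset: what is moved stays moved. The work goes in short steps, Python scripts to look and compute and a shell command to move; the robot and the scene stay as the last step left them, time stands still between calls to the robot, and variables do not carry over. Pictures are saved under pics/ and viewed, at most 14 in all, crops included, and the job is handed in when it is done.

```bash
mkdir -p pics; ls
python3 - <<'E'
from rig import r
import cv2
for n in("side","top"):
    cv2.imwrite(f"pics/{n}0.png",r.capture(n)); print(n,r.camera_info(n))
print(r.get_state())
E
```

```text
pics
side {'mtx': array([[427.15499663,   0.        , 318.35101042],
       [  0.        , 427.15499663, 202.54981244],
       [  0.        ,   0.        ,   1.        ]]), 'k1': -0.06432326029552755, 'position': array([0.05836463, 0.64086238, 0.99449697]), 'orientation': array([-0.92889997,  2.53794366, -1.01135493])}
top {'mtx': array([[384.72933043,   0.        , 322.30043594],
       [  0.        , 384.72933043, 205.21451799],
       [  0.        ,   0.        ,   1.        ]]), 'k1': -0.015117741347961148, 'position': array([0.43050097, 0.00738535, 0.95088659]), 'orientation': array([-1.94449009,  2.27668985, -0.24068521])}
{'t': 0.1, 'joint_positions': array([-1.21986180e+00,  2.64692805e-01,  1.60526441e+00, -2.90589191e-05,
        1.27374811e+00, -3.69084025e-02]), 'dq': array([-0.00100814, -0.0016352 , -0.00346473, -0.00200854,  0.00141821,
       -0.00069555]), 'joint_efforts': array([-1.91995541e-04, -5.16707826e+01, -3.68588805e+01, -1.29112946e-04,
        6.25374276e-03, -1.04028743e-05]), 'ee_pos': array([ 0.25515702, -0.62456604,  0.40346151]), 'orientation': array([-3.08066096e+00, -6.05022918e-01,  5.61644726e-04]), 'wrist_force': array([-0.62939398,  1.16461654, -0.57975433]), 'wrist_torque': array([-0.01330238,  0.02868476,  0.02486569]), 'gripper_force': 0.0, 'finger_gap': 0.999829387168645}
```

View pics/top0.png

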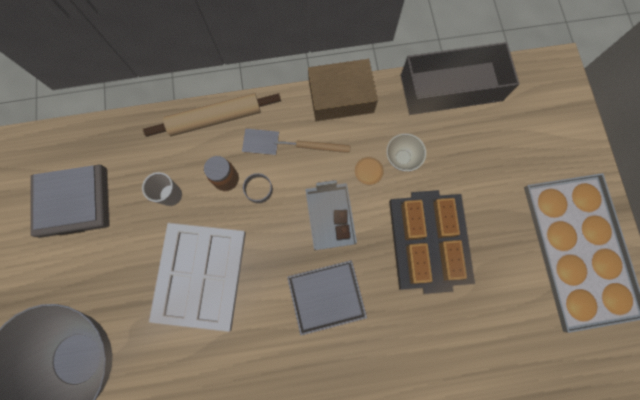

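View pics/side0.png

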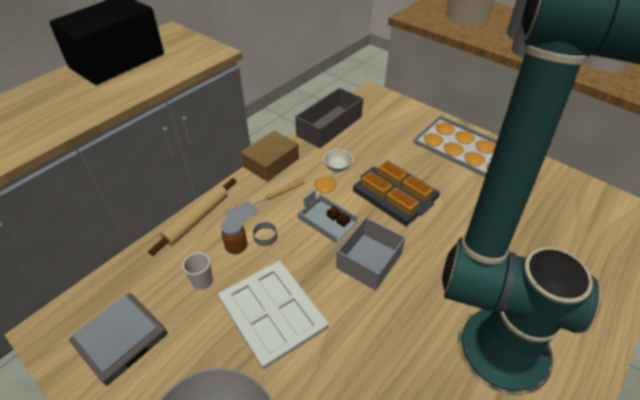

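```bash
cat > h.py <<'E'
import numpy as np, cv2
from scipy.spatial.transform import Rotation as R
from rig import r
def cam(n):
    c=r.camera_info(n); K=c["mtx"]; return K,np.array([c["k1"],0,0,0,0.]),np.array(c["position"]),R.from_rotvec(c["orientation"]).as_matrix()
def rays(n,uv):
    K,d,p,M=cam(n); uv=np.array(uv,float).reshape(-1,1,2)
    q=cv2.undistortPoints(uv,K,d)[:,0]
    return p,(M@np.c_[q,np.ones(len(q))].T).T
def plane(n,uv,z):
    p,v=rays(n,uv); return p+v*((z-p[2])/v[:,2])[:,None]
def proj(n,X):
    K,d,p,M=cam(n); return cv2.projectPoints(np.array(X,float).reshape(-1,1,3),cv2.Rodrigues(M.T)[0],-M.T@p,K,d)[0][:,0]
def tri(a,b):   # top pixel, side pixel -> point, gap
    p,u=rays("top",a);q,v=rays("side",b);u=u[0];v=v[0]
    s=np.linalg.lstsq(np.c_[u,-v],q-p,rcond=None)[0]
    x,y=p+s[0]*u,q+s[1]*v; return (x+y)/2,np.linalg.norm(x-y)
E
python3 - <<'E'
from h import *
np.set_printoptions(precision=4,suppress=True)
t=cv2.imread("pics/top0.png");s=cv2.imread("pics/side0.png")
a=cv2.resize(t[175:340,145:485],None,fx=2.35,fy=2.35,interpolation=cv2.INTER_CUBIC)
b=cv2.resize(s[150:370,210:450],None,fx=2.6,fy=2.6,interpolation=cv2.INTER_CUBIC)
cv2.imwrite("pics/ta.png",a);cv2.imwrite("pics/sa.png",b)
for n,im,roi in(("top",t,(380,190,480,300)),("side",s,(340,150,450,230))):
    h=cv2.cvtColor(im,cv2.COLOR_BGR2HSV);m=cv2.inRange(h,(3,150,60),(20,255,255));k=np.zeros_like(m);x,y,X,Y=roi;k[y:Y,x:X]=m[y:Y,x:X]
    for c in cv2.findContours(k,0,1)[0]:
        if cv2.contourArea(c)>60: print(n,cv2.minAreaRect(c),cv2.contourArea(c))
E
```

```text
side ((389.08233642578125, 192.37059020996094), (61.12710952758789, 15.569389343261719), 32.47119140625) 804.5
side ((404.774658203125, 180.05364990234375), (58.633399963378906, 14.87126636505127), 31.607501983642578) 733.0
```

View pics/ta.png

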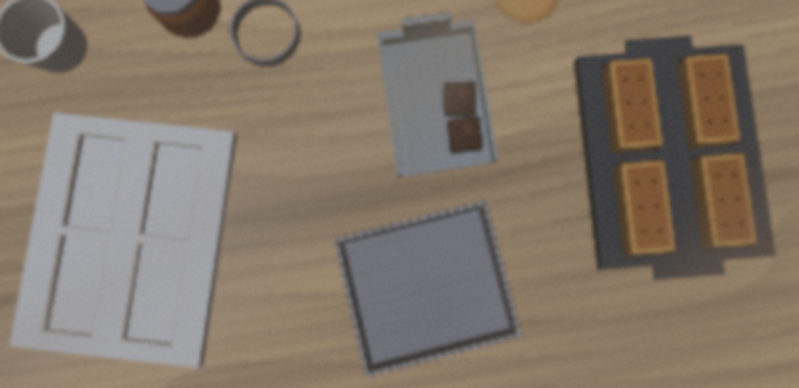

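View pics/sa.png

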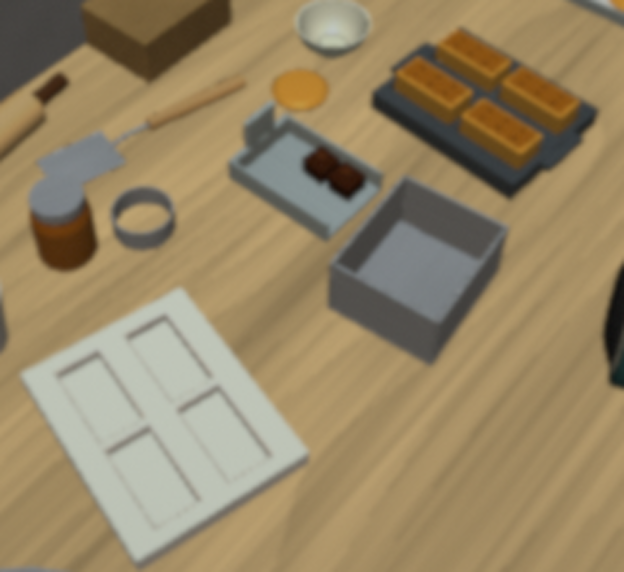

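The top view shows the mould with 4 bars at (431,243), the empty packer at (198,277), the tub at (327,298), and the tray at (330,217) with 2 fudge pieces and its tab at (327,187). The side view shows the same layout. Next I'll triangulate the corners.

```bash
cat > meas.py <<'E'
from h import *
np.set_printoptions(precision=4,suppress=True)
T=lambda L:np.array(L,float)/2.35+[145,175]
S=lambda L:np.array(L,float)/2.6+[210,150]
def fit(P,sx,sy):  # corners: far-x/high-y, far/low, near/low, near/high
    m=np.array([[sx,sy],[sx,-sy],[-sx,-sy],[-sx,sy]])/2
    P=P[:,:2];c=P.mean(0);H=m.T@(P-c);a=np.arctan2(H[0,1]-H[1,0],H[0,0]+H[1,1])
    Rm=np.array([[np.cos(a),-np.sin(a)],[np.sin(a),np.cos(a)]]);return c,np.degrees(a),np.abs(m@Rm.T+c-P).max(),np.linalg.norm(P[0]-P[1]),np.linalg.norm(P[1]-P[2])
if __name__=="__main__":
  D={"packer":([(53,113),(235,131),(201,367),(10,347)],[(22,376),(181,289),(308,457),(139,562)],.236,.190,.022),
   "tub":([(338,241),(485,204),(518,333),(369,372)],[(331,265),(406,178),(507,231),(437,318)],.13,.15,.08),
   "mould":([(575,58),(743,45),(775,255),(597,269)],[(373,97),(430,43),(597,112),(513,187)],.22,.176,.028),
   "tray":([(380,35),(473,22),(495,162),(400,176)],[(231,163),(288,117),(382,180),(329,232)],.15,.104,.031)}
  for k,(a,b,sx,sy,z) in D.items():
    X=[tri(p,q) for p,q in zip(T(a),S(b))]
    P=np.array([x for x,_ in X]);print(k,"z",P[:,2],"gap",np.array([g for _,g in X]))
    print("  fit2v",fit(P,sx,sy)); print("  top@z",fit(plane("top",T(a),z),sx,sy)); print("  side@z",fit(plane("side",S(b),z),sx,sy))
  t=cv2.imread("pics/top0.png")
  h=cv2.cvtColor(t,cv2.COLOR_BGR2HSV)
  print(h[219,405:430].tolist())
  print("tab",tri(T([(427,18)]),S([(261,112)])))
E
python3 meas.py
```

```text
packer z [0.0188 0.0141 0.0103 0.0214] gap [0.0021 0.0002 0.0021 0.0005]
  fit2v (array([0.5047, 0.2974]), np.float64(-14.703727538048545), np.float64(0.0012525720838295062), np.float64(0.19073353411953822), np.float64(0.2374220221236032))
  top@z (array([0.5044, 0.296 ]), np.float64(-14.680407665379027), np.float64(0.0011202247331412174), np.float64(0.19199945287248188), np.float64(0.23556996105368852))
  side@z (array([0.5021, 0.2998]), np.float64(-15.184131022741553), np.float64(0.0035042847021367063), np.float64(0.18789551615772954), np.float64(0.2363722348873115))
tub z [0.072  0.0736 0.0697 0.0784] gap [0.0025 0.     0.0019 0.0017]
  fit2v (array([0.4096, 0.0011]), np.float64(4.7718281190203315), np.float64(0.004079936466720002), np.float64(0.1458235804535035), np.float64(0.12446185674778737))
  top@z (array([0.4094, 0.0012]), np.float64(5.044453197758981), np.float64(0.004165159483048839), np.float64(0.14409149446597652), np.float64(0.12235130538713693))
  side@z (array([0.4073, 0.0059]), np.float64(4.43673622821138), np.float64(0.0070421685680008145), np.float64(0.14629734490
[... 964 characters left out ...]
.float64(0.09881394412614708), np.float64(0.14901049944542952))
  side@z (array([ 0.5903, -0.0321]), np.float64(-2.0401193155852266), np.float64(0.0033214828407072405), np.float64(0.1007735371439999), np.float64(0.14848092228625223))
[[16, 123, 89], [17, 131, 113], [17, 135, 140], [16, 135, 138], [14, 143, 127], [14, 142, 124], [13, 147, 118], [13, 141, 110], [13, 146, 115], [13, 143, 123], [14, 149, 123], [14, 145, 125], [14, 150, 122], [13, 148, 117], [13, 142, 117], [14, 143, 121], [14, 146, 124], [14, 141, 132], [15, 136, 135], [16, 112, 118], [13, 50, 82], [140, 12, 65], [120, 12, 64], [120, 8, 66], [120, 8, 67]]
tab (array([ 0.6683, -0.0405,  0.0723]), np.float64(0.001806474838300061))
```

```bash
cat > bars.py <<'E'
from meas import *
def bars(img,roi,z,side_h):
    h=cv2.cvtColor(img,cv2.COLOR_BGR2HSV);x,y,X,Y=roi
    m=np.zeros(h.shape[:2],np.uint8);m[y:Y,x:X]=cv2.inRange(h,(9,90,70),(24,255,255))[y:Y,x:X]
    out=[]
    for c in cv2.findContours(m,0,1)[0]:
        if cv2.contourArea(c)<250: continue
        P=plane("top",c[:,0].astype(float),z)[:,:2]*1000
        out.append((cv2.minAreaRect(P.astype(np.float32)),cv2.contourArea(c)))
    return out
if __name__=="__main__":
    t=cv2.imread("pics/top0.png")
    for b in bars(t,(393,195,472,288),.052,.024): print(b)
    for a,b in zip([(634,104),(712,98),(648,208),(728,200)],[(434,82),(473,55),(501,128),(540,97)]): print(tri(T([a]),S([b])))
    c,a=np.array([.4991,-.268]),np.radians(-4.85)
    for sx in(1,-1):
      for sy in(1,-1): print("cavity",c+R.from_euler("z",a).as_matrix()[:2,:2]@[sx*.052,sy*.04])
E
python3 bars.py
```

```text
(((451.52410888671875, -221.67095947265625), (50.37400817871094, 90.8852310180664), 85.59986877441406), 791.5)
(((445.9953918457031, -300.75848388671875), (53.10105514526367, 90.88679504394531), 85.32884979248047), 828.0)
(((554.2349853515625, -230.69854736328125), (51.1401481628418, 92.84498596191406), 85.02080535888672), 761.0)
(((546.737060546875, -308.5571594238281), (51.681419372558594, 92.92719268798828), 85.1925048828125), 768.0)
(array([ 0.5535, -0.2338,  0.0502]), np.float64(0.00011094068535840422))
(array([ 0.5488, -0.3166,  0.0403]), np.float64(0.0010389772949229768))
(array([ 0.45  , -0.2275,  0.043 ]), np.float64(0.0018404437607119246))
(array([ 0.4451, -0.3109,  0.0354]), np.float64(0.0014528587814974644))
cavity [ 0.5543 -0.2325]
cavity [ 0.5475 -0.3123]
cavity [ 0.4507 -0.2237]
cavity [ 0.4439 -0.3035]
```

```bash
cat > go.py <<'E'
import sys
from h import *
# python3 go.py x y z(grasp-point-tip TCP) yaw : delta to TCP
def delta(x,y,z,yaw):
    s=r.get_state();p=np.array(s["ee_pos"]);M=R.from_rotvec(s["orientation"]).as_matrix()
    best=None
    for k in(0,180):
        a=np.radians(yaw+k);yv=np.array([-np.sin(a),np.cos(a),0]);zv=np.array([0,0,-1.]);W=np.c_[np.cross(yv,zv),yv,zv]
        d=np.degrees(R.from_matrix(W@M.T).as_rotvec())
        if best is None or np.linalg.norm(d)<np.linalg.norm(best):best=d
    print("t %.2f"%s["t"],"d mm",np.round(1000*(np.array([x,y,z])-p),1),"turn",np.round(best,2),"gap %.3f"%s["finger_gap"],"gf %.1f"%s["gripper_force"],"F",np.round(s["wrist_force"],1),"j6 %.2f"%s["joint_positions"][5])
if __name__=="__main__": delta(*map(float,sys.argv[1:5]))
E
python3 go.py .5467 -.312 .30 -4.7
```

```text
t 0.10 d mm [ 291.5  312.6 -103.5] turn [-1.200e-01 -2.000e-02 -2.692e+01] gap 1.000 gf 0.0 F [-0.6  1.2 -0.6] j6 -0.04
```

```bash
python3 -m pendant '[[[0.0364,0.0391,-0.013,0,0,-3.37,0.28],[0.0364,0.0391,-0.013,0,0,-3.37,0.28],[0.0364,0.0391,-0.013,0,0,-3.37,0.28],[0.0364,0.0391,-0.013,0,0,-3.37,0.28],[0.0364,0.0391,-0.013,0,0,-3.37,0.28],[0.0364,0.0391,-0.013,0,0,-3.37,0.28],[0.0364,0.0391,-0.013,0,0,-3.37,0.28],[0.0367,0.0389,-0.0125,0,0,-3.33,0.28],[0,0,0,0,0,0,0.28],[0,0,0,0,0,0,0.28]]]' 40; python3 go.py .5467 -.312 .202 -4.7
python3 - <<'E'
from h import *
cv2.imwrite("pics/side1.png",cv2.resize(r.capture("side")[90:290,280:480],None,fx=2.8,fy=2.8,interpolation=2))
E
```

```text
t: 1.35
ee_pos: [0.5466, -0.3121, 0.3007]
orientation: [-3.139, 0.127, 0.002]
wrist_force: [-0.7, -0.1, -0.0]
finger_gap: 0.719
gripper_force: 0.0
t 1.35 d mm [  0.1   0.1 -98.7] turn [-0.   -0.06 -0.08] gap 0.719 gf 0.0 F [-0.7 -0.1 -0. ] j6 1.09
```

View pics/side1.png

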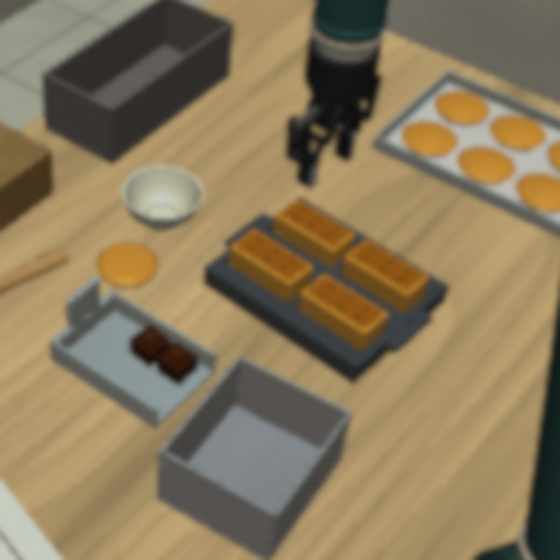

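The picture shows the gripper at about (320,150), over the far right bar, with its fingers straddling that bar. I'll descend.

```bash
python3 -m pendant '[[[0,0,-0.03,0,0,0,0.28],[0,0,-0.03,0,0,0,0.28],[0,0,-0.02,0,0,0,0.28],[0,0,-0.01,0,0,0,0.28],[0,0,-0.009,0,0,0,0.28],[0,0,0,0,0,0,0.28]]]'; python3 -m pendant '[[[0,0,0,0,0,0,0.5],[0,0,0,0,0,0,0.8],[0,0,0,0,0,0,0.8],[0,0,0,0,0,0,0.8]]]' 50; python3 go.py .5467 -.312 .202 -4.7
```

```text
t: 2.15
ee_pos: [0.5467, -0.3124, 0.2021]
orientation: [-3.139, 0.129, 0.0]
wrist_force: [-0.0, -1.0, -1.1]
finger_gap: 0.72
gripper_force: 0.0
t: 2.65
ee_pos: [0.5474, -0.3125, 0.2033]
orientation: [3.138, -0.129, 0.003]
wrist_force: [0.3, 0.8, 5.3]
finger_gap: 0.501
gripper_force: 53.6
t 2.65 d mm [-0.7  0.5 -1.3] turn [ 0.06  0.11 -0.  ] gap 0.501 gf 53.6 F [0.3 0.8 5.3] j6 1.09
```

```bash
python3 -m pendant '[[[0,0,0.008,0,0,0,0.8],[0,0,0.02,0,0,0,0.8],[0,0,0.03,0,0,0,0.8],[0,0,0.03,0,0,0,0.8],[0,0,0.022,0,0,0,0.8],[0,0,0,0,0,0,0.8]]]'; python3 -m pendant '[[[0.0015,0.02,0,0,0,-0.7,0.8],[0.0015,0.045,0,0,0,-0.7,0.8],[0.0015,0.057,0,0,0,-0.7,0.8],[0.0015,0.057,0,0,0,-0.7,0.8],[0.0015,0.057,0,0,0,-0.7,0.8],[0.0015,0.057,0,0,0,-0.7,0.8],[0.0015,0.057,0,0,0,-0.7,0.8],[0.0015,0.057,0,0,0,-0.7,0.8],[0.001,0.057,0,0,0,-0.8,0.8],[0.001,0.057,0,0,0,-0.8,0.8]]]'; python3 -m pendant '[[[0.001,0.05,0,0,0,-0.8,0.8],[0.001,0.04,0,0,0,-0.8,0.8],[0.001,0.023,0,0,0,-0.8,0.8],[0,0,0,0,0,0,0.8],[0,0,0,0,0,0,0.8]]]'; python3 go.py .565 .3222 .202 -14.7
python3 - <<'E'
from h import *
t=r.capture("top");s=r.capture("side");cv2.imwrite("pics/t2.png",t);cv2.imwrite("pics/s2.png",s)
a=cv2.resize(t[200:340,130:270],None,fx=4,fy=4,interpolation=2);b=cv2.resize(s[170:370,190:390],None,fx=2.8,fy=2.8,interpolation=2)
cv2.imwrite("pics/v2.png",cv2.resize(np.hstack([a,b]),(800,400)))
E
```

```text
t: 3.4
ee_pos: [0.5472, -0.3126, 0.3148]
orientation: [3.137, -0.129, 0.005]
wrist_force: [-0.0, -0.5, -1.2]
finger_gap: 0.502
gripper_force: 57.7
t: 4.65
ee_pos: [0.5597, 0.2103, 0.3105]
orientation: [3.123, -0.326, -0.004]
wrist_force: [0.4, 0.4, -1.5]
finger_gap: 0.502
gripper_force: 57.9
t: 5.28
ee_pos: [0.5632, 0.3209, 0.3108]
orientation: [3.115, -0.39, -0.003]
wrist_force: [-0.2, 0.0, -1.0]
finger_gap: 0.502
gripper_force: 57.9
t 5.28 d mm [   1.8    1.3 -108.8] turn [ 0.1  -0.13 -0.42] gap 0.502 gf 57.9 F [-0.2  0.  -1. ] j6 2.30
```

View pics/v2.png

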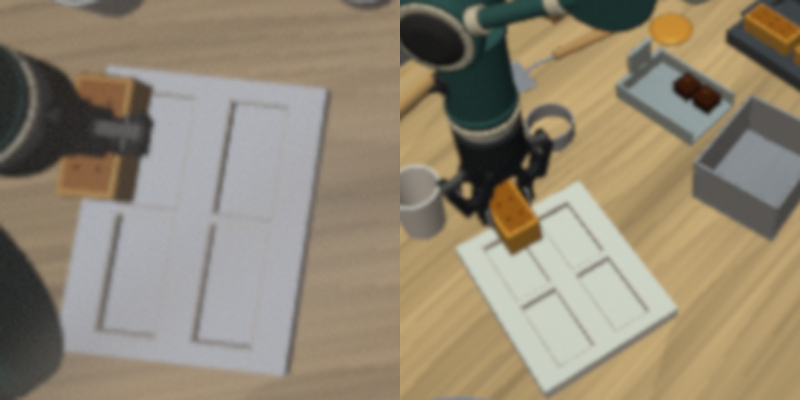

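The top view shows the bar held above the upper-left pocket, and it's also over that pocket in the side view. I'll lower it to just above the packer and compare again.

```bash
python3 -m pendant '[[[0.0018,0.0013,-0.02,0,0,-0.4,0.8],[0,0,-0.03,0,0,0,0.8],[0,0,-0.025,0,0,0,0.8],[0,0,-0.01,0,0,0,0.8],[0,0,0,0,0,0,0.8],[0,0,0,0,0,0,0.8]]]'; python3 go.py .565 .3222 .202 -14.7
python3 - <<'E'
from h import *
t=r.capture("top");s=r.capture("side");cv2.imwrite("pics/t3.png",t);cv2.imwrite("pics/s3.png",s)
a=cv2.resize(t[200:340,130:270],None,fx=4,fy=4,interpolation=2);b=cv2.resize(s[210:350,210:350],None,fx=4,fy=4,interpolation=2)
cv2.imwrite("pics/v3.png",cv2.resize(np.hstack([a,b]),(800,400)))
E
```

```text
t: 6.12
ee_pos: [0.5662, 0.3232, 0.2282]
orientation: [-3.115, 0.402, -0.002]
wrist_force: [-0.2, 0.2, -0.4]
finger_gap: 0.499
gripper_force: 57.9
t 6.12 d mm [ -1.2  -1.  -26.2] turn [-0.05  0.1   0.02] gap 0.499 gf 57.9 F [-0.2  0.2 -0.4] j6 2.31
```

View pics/v3.png

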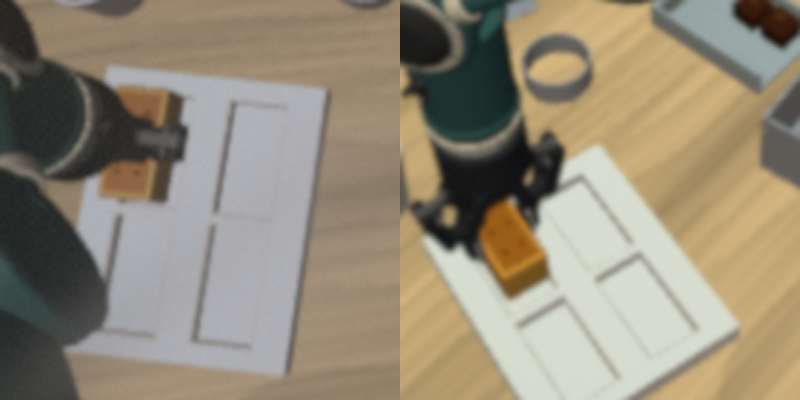

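Run:
```python
from h import *
np.set_printoptions(precision=1,suppress=True)
M=R.from_euler("z",-14.7,degrees=True).as_matrix()
zt=lambda X:(proj("top",X)-[130,200])*400/140
zs=lambda X:(proj("side",X)-[210,210])*400/140+[400,0]
c=np.array([.5045,.2967,0])
W=lambda x,y,z:c+M@[x,y,z]
print("packer corners",*[ (zt(W(a*.118,b*.095,.022)),zs(W(a*.118,b*.095,.022))) for a in(1,-1) for b in(1,-1)],sep="\n")
print("PM far-high floor/top",zt(W(.099,-.016,.020)),"MM near-high",zt(W(-.099,-.016,.02)),"MP near-high",zt(W(-.099,.064,.02)))
print("side PM far-low",zs(W(.099,-.064,.02)),"far-high",zs(W(.099,-.016,.02)),"MM far-low",zs(W(.005,-.064,.02)))
m=np.array(r.get_state()["ee_pos"]);m[2]=0
b=lambda x,y,z:m+M@[x,y,z]
for z in(.078,.036): print(z,"bar near-low",zt(b(-.045,-.022,z)),zs(b(-.045,-.022,z)),"near-high",zt(b(-.045,.022,z)),zs(b(-.045,.022,z)),"far-low",zt(b(.045,-.022,z)))
```

```text
packer corners
(array([[107.5,  65.9]]), array([[423. , 238.8]]))
(array([[326.4,  87.8]]), array([[599.1, 142.3]]))
(array([[ 55.2, 350.3]]), array([[552.4, 445.3]]))
(array([[285.5, 375.3]]), array([[741.6, 323.3]]))
PM far-high floor/top [[232.2 100.9]] MM near-high [[193.9 340.6]] MP near-high [[ 97.8 330.2]]
side PM far-low [[582.1 171.9]] far-high [[538.5 196.1]] MM far-low [[635.1 241.8]]
0.078 bar near-low [[148.5 201.2]] [[548.2 252. ]] near-high [[ 93.5 195.5]] [[503.  278.1]] far-low [[168.   88.2]]
0.036 bar near-low [[166.7 203.5]] [[552.9 276.9]] near-high [[114.2 198. ]] [[509.2 302.5]] far-low [[185.   95.4]]
```

```bash
python3 -m pendant '[[[-0.001,-0.001,-0.01,0,0,0,0.8],[0,0,-0.005,0,0,0,0.8],[0,0,-0.003,0,0,0,0.8],[0,0,0,0,0,0,0.8]]]'; python3 -m pendant '[[[0,0,-0.003,0,0,0,0.8],[0,0,-0.002,0,0,0,0.8],[0,0,0,0,0,0,0.8]]]'; python3 go.py .565 .3222 .202 -14.7
```

```text
t: 6.72
ee_pos: [0.5644, 0.322, 0.2086]
orientation: [3.115, -0.402, -0.001]
wrist_force: [0.3, 0.5, -1.2]
finger_gap: 0.503
gripper_force: 57.9
t: 7.1
ee_pos: [0.5644, 0.322, 0.2039]
orientation: [3.116, -0.402, -0.001]
wrist_force: [-0.1, 0.1, -1.2]
finger_gap: 0.501
gripper_force: 57.9
t 7.10 d mm [ 0.6  0.2 -1.9] turn [ 0.01 -0.02  0.  ] gap 0.501 gf 57.9 F [-0.1  0.1 -1.2] j6 2.31
```

```bash
python3 -m pendant '[[[0,0,-0.002,0,0,0,0.8],[0,0,-0.001,0,0,0,0.8],[0,0,0,0,0,0,0.8]]]'; python3 -m pendant '[[[0,0,0,0,0,0,0.3],[0,0,0,0,0,0,0.28],[0,0,0,0,0,0,0.28]]]'; python3 go.py .5542 -.234 .312 -4.7
```

```text
t: 7.48
ee_pos: [0.5646, 0.322, 0.2014]
orientation: [-3.116, 0.402, -0.0]
wrist_force: [-0.4, 0.8, 0.7]
finger_gap: 0.505
gripper_force: 58.1
t: 7.85
ee_pos: [0.5646, 0.3221, 0.2013]
orientation: [-3.116, 0.402, -0.0]
wrist_force: [-0.5, 0.8, -0.2]
finger_gap: 0.719
gripper_force: 0.0
t 7.85 d mm [ -10.4 -556.1  110.7] turn [-0.01  0.02 10.  ] gap 0.719 gf 0.0 F [-0.5  0.8 -0.2] j6 2.31
```

```bash
python3 -m pendant '[[[0,0,0.03,0,0,0,0.28],[0,0,0.045,0,0,0,0.28],[-0.001,-0.03,0.036,0,0,0.9,0.28],[-0.001,-0.055,0,0,0,0.9,0.28],[-0.001,-0.058,0,0,0,0.9,0.28],[-0.001,-0.058,0,0,0,0.9,0.28],[-0.001,-0.058,0,0,0,0.9,0.28],[-0.001,-0.058,0,0,0,0.9,0.28],[-0.001,-0.058,0,0,0,0.9,0.28],[-0.001,-0.058,0,0,0,0.9,0.28]]]'; python3 -m pendant '[[[-0.001,-0.058,0,0,0,0.9,0.28],[-0.001,-0.045,0,0,0,0.9,0.28],[-0.001,-0.02,0,0,0,1,0.28],[0,0,0,0,0,0,0.28],[0,0,0,0,0,0,0.28]]]'; python3 go.py .5542 -.234 .202 -4.7
```

```text
t: 9.1
ee_pos: [0.5563, -0.1128, 0.3125]
orientation: [3.135, -0.205, 0.001]
wrist_force: [0.9, -0.2, 0.4]
finger_gap: 0.719
gripper_force: 0.0
t: 9.72
ee_pos: [0.5535, -0.2333, 0.312]
orientation: [-3.138, 0.129, 0.001]
wrist_force: [-0.2, -0.9, -0.3]
finger_gap: 0.72
gripper_force: 0.0
t 9.72 d mm [   0.7   -0.7 -110. ] turn [-0.04 -0.02  0.01] gap 0.720 gf 0.0 F [-0.2 -0.9 -0.3] j6 1.21
```

```bash
python3 -m pendant '[[[0.0007,-0.0007,-0.03,0,0,0,0.28],[0,0,-0.035,0,0,0,0.28],[0,0,-0.025,0,0,0,0.28],[0,0,-0.012,0,0,0,0.28],[0,0,-0.008,0,0,0,0.28],[0,0,0,0,0,0,0.28]]]'; python3 -m pendant '[[[0,0,0,0,0,0,0.5],[0,0,0,0,0,0,0.8],[0,0,0,0,0,0,0.8],[0,0,0,0,0,0,0.8]]]' 50;  python3 -m pendant '[[[0,0,0.008,0,0,0,0.8],[0,0,0.02,0,0,0,0.8],[0,0,0.03,0,0,0,0.8],[0,0,0.03,0,0,0,0.8],[0,0,0.022,0,0,0,0.8],[0,0,0,0,0,0,0.8]]]'; python3 go.py .5446 .2448 .312 -14.7
```

```text
t: 10.48
ee_pos: [0.5545, -0.2343, 0.2023]
orientation: [3.139, -0.128, 0.0]
wrist_force: [0.4, -0.7, 0.2]
finger_gap: 0.719
gripper_force: 0.0
t: 10.98
ee_pos: [0.555, -0.2351, 0.2036]
orientation: [3.138, -0.129, 0.004]
wrist_force: [0.1, 0.3, 6.3]
finger_gap: 0.505
gripper_force: 53.6
t: 11.72
ee_pos: [0.555, -0.2351, 0.3155]
orientation: [3.137, -0.129, 0.007]
wrist_force: [0.2, -0.2, -0.8]
finger_gap: 0.507
gripper_force: 52.9
t 11.72 d mm [-10.4 479.9  -3.5] turn [  0.15   0.25 -10.  ] gap 0.507 gf 52.9 F [ 0.2 -0.2 -0.8] j6 1.21
```

```bash
python3 -m pendant '[[[-0.001,0.02,0,0,0,-1,0.8],[-0.001,0.045,0,0,0,-1,0.8],[-0.001,0.057,0,0,0,-1,0.8],[-0.001,0.057,0,0,0,-1,0.8],[-0.001,0.057,0,0,0,-1,0.8],[-0.001,0.057,0,0,0,-1,0.8],[-0.001,0.057,0,0,0,-1,0.8],[-0.001,0.057,0,0,0,-1,0.8],[-0.001,0.045,0,0,0,-1,0.8],[-0.001,0.028,0,0,0,-1,0.8]]]'; python3 -m pendant '[[[0,0,0,0,0,0,0.8],[0,0,0,0,0,0,0.8],[0,0,0,0,0,0,0.8]]]'; python3 go.py .5446 .2448 .202 -14.7
python3 - <<'E'
from bars import *
t=r.capture("top");cv2.imwrite("pics/t4.png",t)
for b in bars(t,(393,195,472,288),.052,.024): print(b)
for b in bars(t,(150,220,250,330),.052,.024): print("P",b)
E
```

```text
t: 12.98
ee_pos: [0.5432, 0.2474, 0.3108]
orientation: [3.115, -0.4, -0.003]
wrist_force: [0.6, -0.3, -1.2]
finger_gap: 0.502
gripper_force: 52.8
t: 13.35
ee_pos: [0.5441, 0.2442, 0.3117]
orientation: [3.115, -0.403, -0.001]
wrist_force: [-0.1, 0.5, -1.4]
finger_gap: 0.5
gripper_force: 52.8
t 13.35 d mm [   0.5    0.6 -109.7] turn [ 0.04 -0.05  0.06] gap 0.500 gf 52.8 F [-0.1  0.5 -1.4] j6 2.21
(((451.5717468261719, -221.96072387695312), (50.2498664855957, 90.85826110839844), 85.05103302001953), 788.5)
(((446.0908508300781, -300.5835876464844), (53.046241760253906, 90.8309555053711), 84.92694854736328), 821.0)
P (((528.6536254882812, 291.69281005859375), (68.93158721923828, 34.44740676879883), 81.07441711425781), 289.5)
```

```bash
python3 -m pendant '[[[0.0004,0.0005,-0.03,0,0,0,0.8],[0,0,-0.035,0,0,0,0.8],[0,0,-0.02,0,0,0,0.8],[0,0,-0.01,0,0,0,0.8],[0,0,-0.006,0,0,0,0.8],[0,0,-0.003,0,0,0,0.8],[0,0,0,0,0,0,0.8]]]'; python3 -m pendant '[[[0,0,-0.003,0,0,0,0.8],[0,0,-0.002,0,0,0,0.8],[0,0,-0.001,0,0,0,0.8],[0,0,0,0,0,0,0.8]]]'; python3 go.py .5446 .2448 .202 -14.7
```

```text
t: 14.28
ee_pos: [0.545, 0.246, 0.2089]
orientation: [-3.115, 0.402, -0.002]
wrist_force: [0.2, 0.6, -1.5]
finger_gap: 0.505
gripper_force: 52.9
t: 14.78
ee_pos: [0.5446, 0.2458, 0.2021]
orientation: [3.116, -0.402, -0.0]
wrist_force: [0.4, -0.4, -1.0]
finger_gap: 0.503
gripper_force: 52.9
t 14.78 d mm [ 0.  -1.  -0.1] turn [ 0.   -0.01 -0.  ] gap 0.503 gf 52.9 F [ 0.4 -0.4 -1. ] j6 2.21
```

```bash
python3 -m pendant '[[[0,-0.0005,-0.001,0,0,0,0.8],[0,0,0,0,0,0,0.8],[0,0,0,0,0,0,0.3],[0,0,0,0,0,0,0.28],[0,0,0,0,0,0,0.28]]]';  python3 -m pendant '[[[0,0,0.03,0,0,0,0.28],[0,0,0.045,0,0,0,0.28],[-0.0104,-0.03,0.036,0,0,1.1,0.28],[-0.0104,-0.055,0,0,0,1.1,0.28],[-0.0104,-0.058,0,0,0,1.1,0.28],[-0.0104,-0.058,0,0,0,1.1,0.28],[-0.0104,-0.058,0,0,0,1.1,0.28],[-0.0104,-0.058,0,0,0,1.1,0.28],[-0.0104,-0.058,0,0,0,1.1,0.28],[-0.0104,-0.058,0,0,0,1.1,0.28]]]'; python3 -m pendant '[[[-0.0104,-0.0375,0,0,0,1.2,0.28],[0,0,0,0,0,0,0.28],[0,0,0,0,0,0,0.28]]]'; python3 go.py .4515 -.225 .202 -4.7
python3 - <<'E'
from bars import *
t=r.capture("top");cv2.imwrite("pics/t5.png",t)
for b in bars(t,(393,195,472,288),.052,.024): print(b)
for b in bars(t,(150,220,250,330),.050,.024): print("P",b)
E
```

```text
t: 15.4
ee_pos: [0.5447, 0.2453, 0.2012]
orientation: [-3.116, 0.402, -0.0]
wrist_force: [-0.9, -0.1, -0.1]
finger_gap: 0.723
gripper_force: 0.0
t: 16.65
ee_pos: [0.4608, -0.1895, 0.3125]
orientation: [3.137, -0.161, 0.002]
wrist_force: [0.5, 0.6, -0.1]
finger_gap: 0.718
gripper_force: 0.0
t: 17.02
ee_pos: [0.4509, -0.2249, 0.3121]
orientation: [-3.138, 0.13, 0.0]
wrist_force: [0.4, -0.5, -0.3]
finger_gap: 0.719
gripper_force: 0.0
t 17.02 d mm [ 6.000e-01 -1.000e-01 -1.101e+02] turn [-0.04 -0.01  0.05] gap 0.719 gf 0.0 F [ 0.4 -0.5 -0.3] j6 1.14
(((424.8054504394531, -218.9520721435547), (50.6978874206543, 38.596370697021484), 80.9378662109375), 319.0)
P (((544.5933227539062, 243.04122924804688), (44.54186248779297, 85.4992446899414), 75.0069580078125), 599.5)
P (((563.5070190429688, 317.8260803222656), (47.863014221191406, 86.70648193359375), 74.1308364868164), 657.5)
```

```bash
python3 -m pendant '[[[0.0004,0,-0.03,0,0,0,0.28],[0,0,-0.035,0,0,0,0.28],[0,0,-0.025,0,0,0,0.28],[0,0,-0.012,0,0,0,0.28],[0,0,-0.008,0,0,0,0.28],[0,0,0,0,0,0,0.28]]]'; python3 -m pendant '[[[0,0,0,0,0,0,0.5],[0,0,0,0,0,0,0.8],[0,0,0,0,0,0,0.8],[0,0,0,0,0,0,0.8]]]' 50;  python3 -m pendant '[[[0,0,0.008,0,0,0,0.8],[0,0,0.02,0,0,0,0.8],[0,0,0.03,0,0,0,0.8],[0,0,0.03,0,0,0,0.8],[0,0,0.022,0,0,0,0.8],[0,0,0,0,0,0,0.8]]]'; python3 go.py .4440 .2712 .312 -14.7
```

```text
t: 17.82
ee_pos: [0.4517, -0.2249, 0.2023]
orientation: [3.139, -0.128, 0.0]
wrist_force: [0.6, 0.7, -0.6]
finger_gap: 0.715
gripper_force: 0.0
t: 18.32
ee_pos: [0.4522, -0.2256, 0.2034]
orientation: [3.138, -0.129, 0.004]
wrist_force: [-0.5, 0.1, 5.9]
finger_gap: 0.502
gripper_force: 53.6
t: 19.08
ee_pos: [0.4519, -0.2255, 0.314]
orientation: [3.137, -0.129, 0.005]
wrist_force: [0.3, -0.0, -1.0]
finger_gap: 0.508
gripper_force: 52.8
t 19.07 d mm [ -7.9 496.7  -2. ] turn [  0.13   0.18 -10.  ] gap 0.508 gf 52.8 F [ 0.3 -0.  -1. ] j6 1.14
```

```bash
python3 -m pendant '[[[-0.0008,0.02,0,0,0,-1,0.8],[-0.0008,0.045,0,0,0,-1,0.8],[-0.0008,0.058,0,0,0,-1,0.8],[-0.0008,0.058,0,0,0,-1,0.8],[-0.0008,0.058,0,0,0,-1,0.8],[-0.0008,0.058,0,0,0,-1,0.8],[-0.0008,0.058,0,0,0,-1,0.8],[-0.0008,0.058,0,0,0,-1,0.8],[-0.0008,0.05,0,0,0,-1,0.8],[-0.0008,0.0335,0,0,0,-1,0.8]]]'; python3 -m pendant '[[[0,0,0,0,0,0,0.8],[0,0,0,0,0,0,0.8],[0,0,0,0,0,0,0.8]]]'; python3 go.py .4440 .2712 .202 -14.7
python3 - <<'E'
from bars import *
t=r.capture("top");cv2.imwrite("pics/t6.png",t)
for b in bars(t,(393,195,472,288),.052,.024): print(b)
E
```

```text
t: 20.32
ee_pos: [0.4423, 0.2732, 0.3103]
orientation: [3.115, -0.4, -0.004]
wrist_force: [0.3, -0.5, -0.5]
finger_gap: 0.504
gripper_force: 52.8
t: 20.7
ee_pos: [0.4432, 0.2702, 0.3114]
orientation: [3.114, -0.403, -0.002]
wrist_force: [-0.7, -0.2, -1.6]
finger_gap: 0.497
gripper_force: 52.8
t 20.70 d mm [   0.8    1.  -109.4] turn [ 0.06 -0.07  0.06] gap 0.497 gf 52.8 F [-0.7 -0.2 -1.6] j6 2.33
(((445.9866943359375, -300.8226013183594), (52.544593811035156, 90.99470520019531), 84.93267822265625), 818.5)
```

```bash
python3 -m pendant '[[[0.0007,0.0007,-0.03,0,0,0,0.8],[0,0,-0.035,0,0,0,0.8],[0,0,-0.02,0,0,0,0.8],[0,0,-0.01,0,0,0,0.8],[0,0,-0.006,0,0,0,0.8],[0,0,-0.003,0,0,0,0.8],[0,0,0,0,0,0,0.8]]]'; python3 -m pendant '[[[0,0,-0.003,0,0,0,0.8],[0,0,-0.002,0,0,0,0.8],[0,0,-0.001,0,0,0,0.8],[0,0,0,0,0,0,0.8]]]'; python3 go.py .4440 .2712 .201 -14.7
```

```text
t: 21.62
ee_pos: [0.4444, 0.2721, 0.2086]
orientation: [-3.115, 0.402, -0.001]
wrist_force: [-1.1, 0.0, -1.5]
finger_gap: 0.498
gripper_force: 52.8
t: 22.12
ee_pos: [0.4441, 0.272, 0.2021]
orientation: [3.116, -0.402, -0.0]
wrist_force: [-0.5, 0.2, -1.9]
finger_gap: 0.505
gripper_force: 52.8
t 22.12 d mm [-0.1 -0.8 -1.1] turn [ 0. -0. -0.] gap 0.505 gf 52.8 F [-0.5  0.2 -1.9] j6 2.33
```

```bash
python3 -m pendant '[[[0,-0.0005,-0.001,0,0,0,0.8],[0,0,0,0,0,0,0.8],[0,0,0,0,0,0,0.3],[0,0,0,0,0,0,0.28],[0,0,0,0,0,0,0.28]]]';  python3 -m pendant '[[[0,0,0.03,0,0,0,0.28],[0,0,0.045,0,0,0,0.28],[0.0002,-0.03,0.036,0,0,0.9,0.28],[0.0002,-0.055,0,0,0,0.9,0.28],[0.0002,-0.058,0,0,0,0.9,0.28],[0.0002,-0.058,0,0,0,0.9,0.28],[0.0002,-0.058,0,0,0,0.9,0.28],[0.0002,-0.058,0,0,0,0.9,0.28],[0.0002,-0.058,0,0,0,0.9,0.28],[0.0002,-0.058,0,0,0,0.9,0.28]]]'; python3 -m pendant '[[[0.0002,-0.058,0,0,0,0.9,0.28],[0.0002,-0.058,0,0,0,0.9,0.28],[0,-0.027,0,0,0,1,0.28],[0,0,0,0,0,0,0.28],[0,0,0,0,0,0,0.28]]]'; python3 go.py .446 -.3045 .202 -4.7
python3 - <<'E'
from bars import *
t=r.capture("top");cv2.imwrite("pics/t7.png",t)
for b in bars(t,(393,195,472,288),.052,.024): print(b)
for b in bars(t,(150,220,250,330),.050,.024): print("P",b)
E
```

```text
t: 22.75
ee_pos: [0.4442, 0.2715, 0.2012]
orientation: [-3.116, 0.402, -0.0]
wrist_force: [-0.4, -0.5, -0.4]
finger_gap: 0.718
gripper_force: 0.0
t: 24.0
ee_pos: [0.4454, -0.1634, 0.3125]
orientation: [3.135, -0.205, 0.002]
wrist_force: [1.0, -0.5, 0.0]
finger_gap: 0.724
gripper_force: 0.0
t: 24.62
ee_pos: [0.4459, -0.3039, 0.3118]
orientation: [-3.138, 0.13, 0.001]
wrist_force: [0.5, 0.4, 0.6]
finger_gap: 0.718
gripper_force: 0.0
t 24.62 d mm [ 1.000e-01 -6.000e-01 -1.098e+02] turn [-0.06 -0.04  0.03] gap 0.718 gf 0.0 F [0.5 0.4 0.6] j6 1.01
(((445.94281005859375, -300.84478759765625), (52.4385871887207, 90.91682434082031), 85.55965423583984), 598.0)
P (((442.6137390136719, 269.9327697753906), (41.74047088623047, 84.95530700683594), 74.90823364257812), 618.0)
P (((544.5925903320312, 243.0458984375), (44.54121780395508, 85.50086975097656), 74.99910736083984), 612.0)
P (((563.4847412109375, 317.5526428222656), (47.72168731689453, 86.7353286743164), 75.44410705566406), 667.5)
```

```bash
python3 -m pendant '[[[0,-0.0005,-0.03,0,0,0,0.28],[0,0,-0.035,0,0,0,0.28],[0,0,-0.025,0,0,0,0.28],[0,0,-0.012,0,0,0,0.28],[0,0,-0.008,0,0,0,0.28],[0,0,0,0,0,0,0.28]]]'; python3 -m pendant '[[[0,0,0,0,0,0,0.5],[0,0,0,0,0,0,0.8],[0,0,0,0,0,0,0.8],[0,0,0,0,0,0,0.8]]]' 50;  python3 -m pendant '[[[0,0,0.008,0,0,0,0.8],[0,0,0.02,0,0,0,0.8],[0,0,0.03,0,0,0,0.8],[0,0,0.03,0,0,0,0.8],[0,0,0.022,0,0,0,0.8],[0,0,0,0,0,0,0.8]]]'; python3 go.py .4644 .3486 .312 -14.7
```

```text
t: 25.42
ee_pos: [0.4464, -0.3047, 0.2023]
orientation: [3.139, -0.128, 0.0]
wrist_force: [0.0, 1.0, 0.7]
finger_gap: 0.718
gripper_force: 0.0
t: 25.92
ee_pos: [0.4468, -0.3055, 0.2035]
orientation: [3.138, -0.129, 0.003]
wrist_force: [0.4, 0.5, 6.4]
finger_gap: 0.502
gripper_force: 53.6
t: 26.68
ee_pos: [0.4466, -0.3054, 0.3142]
orientation: [3.137, -0.129, 0.005]
wrist_force: [0.4, 0.1, -1.9]
finger_gap: 0.506
gripper_force: 52.9
t 26.68 d mm [ 17.8 654.   -2.2] turn [ 0.15  0.17 -9.99] gap 0.506 gf 52.9 F [ 0.4  0.1 -1.9] j6 1.01
```

```bash
python3 -m pendant '[[[0.0014,0.02,0,0,0,-0.7,0.8],[0.0014,0.045,0,0,0,-0.7,0.8],[0.0014,0.057,0,0,0,-0.7,0.8],[0.0014,0.057,0,0,0,-0.8,0.8],[0.0014,0.057,0,0,0,-0.8,0.8],[0.0014,0.057,0,0,0,-0.8,0.8],[0.0014,0.057,0,0,0,-0.8,0.8],[0.0014,0.057,0,0,0,-0.8,0.8],[0.0014,0.057,0,0,0,-0.8,0.8],[0.0014,0.057,0,0,0,-0.8,0.8]]]'; python3 -m pendant '[[[0.0014,0.057,0,0,0,-0.8,0.8],[0.0014,0.045,0,0,0,-0.8,0.8],[0.001,0.031,0,0,0,-0.7,0.8],[0,0,0,0,0,0,0.8],[0,0,0,0,0,0,0.8],[0,0,0,0,0,0,0.8]]]'; python3 go.py .4644 .3486 .202 -14.7
```

```text
t: 27.92
ee_pos: [0.4591, 0.2176, 0.3105]
orientation: [3.122, -0.339, -0.003]
wrist_force: [0.8, -0.5, -0.5]
finger_gap: 0.506
gripper_force: 52.8
t: 28.68
ee_pos: [0.4638, 0.3479, 0.3114]
orientation: [3.114, -0.403, -0.002]
wrist_force: [-0.4, -0.1, -1.9]
finger_gap: 0.501
gripper_force: 52.8
t 28.68 d mm [   0.6    0.7 -109.4] turn [ 0.06 -0.07  0.06] gap 0.501 gf 52.8 F [-0.4 -0.1 -1.9] j6 2.43
```

```bash
python3 -m pendant '[[[0.0005,0.0005,-0.03,0,0,0,0.8],[0,0,-0.035,0,0,0,0.8],[0,0,-0.02,0,0,0,0.8],[0,0,-0.01,0,0,0,0.8],[0,0,-0.006,0,0,0,0.8],[0,0,-0.003,0,0,0,0.8],[0,0,0,0,0,0,0.8]]]'; python3 -m pendant '[[[0,0,-0.003,0,0,0,0.8],[0,0,-0.002,0,0,0,0.8],[0,0,-0.001,0,0,0,0.8],[0,0,0,0,0,0,0.8]]]'; python3 go.py .4644 .3486 .201 -14.7
```

```text
t: 29.55
ee_pos: [0.4664, 0.3497, 0.2114]
orientation: [-3.114, 0.401, -0.007]
wrist_force: [0.7, -4.3, 7.5]
finger_gap: 0.506
gripper_force: 54.7
t: 30.05
ee_pos: [0.468, 0.35, 0.2073]
orientation: [-3.112, 0.4, -0.013]
wrist_force: [4.7, -6.3, 13.3]
finger_gap: 0.504
gripper_force: 56.3
t 30.05 d mm [-3.6 -1.4 -6.3] turn [-0.14  0.51 -0.06] gap 0.504 gf 56.3 F [ 4.7 -6.3 13.3] j6 2.43
```

```bash
python3 -m pendant '[[[0,0,0.006,0,0,0,0.8],[0,0,0.006,0,0,0,0.8],[0,0,0,0,0,0,0.8],[0,0,0,0,0,0,0.8]]]'; python3 go.py .4644 .3486 .201 -14.7
python3 - <<'E'
from h import *
t=r.capture("top");s=r.capture("side");cv2.imwrite("pics/t8.png",t);cv2.imwrite("pics/s8.png",s)
a=cv2.resize(t[200:340,130:270],None,fx=4,fy=4,interpolation=2);b=cv2.resize(s[210:350,210:350],None,fx=4,fy=4,interpolation=2)
cv2.imwrite("pics/v8.png",cv2.resize(np.hstack([a,b]),(800,400)))
E
```

```text
t: 30.55
ee_pos: [0.4641, 0.3495, 0.2138]
orientation: [3.115, -0.402, -0.001]
wrist_force: [0.7, 0.2, -1.2]
finger_gap: 0.5
gripper_force: 54.3
t 30.55 d mm [  0.3  -0.9 -12.8] turn [ 0.02 -0.04 -0.01] gap 0.500 gf 54.3 F [ 0.7  0.2 -1.2] j6 2.43
```

View pics/v8.png

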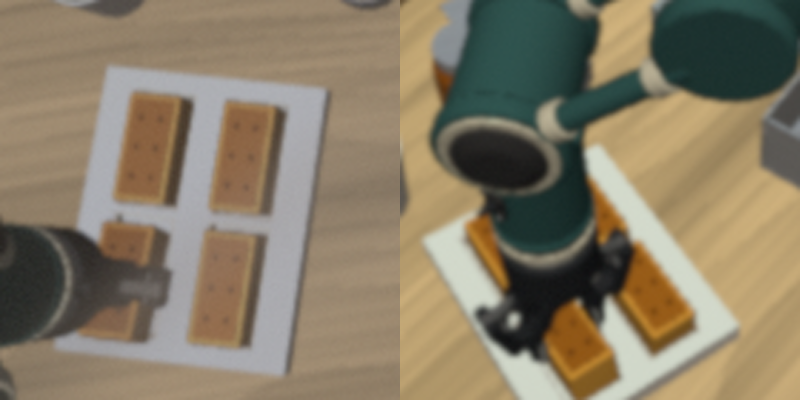

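The top view shows three bars seated. The held bar is over the lower-left pocket and sits slightly too near the robot, with its end at (120,340). The contact force pointed the same way, so I'll shift by about +2 mm x and −2.5 mm y.

```bash
python3 -m pendant '[[[0.0015,-0.0025,0,0,0,0,0.8],[0,0,-0.003,0,0,0,0.8],[0,0,-0.003,0,0,0,0.8],[0,0,0,0,0,0,0.8]]]'; python3 -m pendant '[[[0,0,-0.003,0,0,0,0.8],[0,0,0,0,0,0,0.8]]]';python3 go.py .4644 .3486 .201 -14.7
```

```text
t: 31.15
ee_pos: [0.4665, 0.3476, 0.2084]
orientation: [-3.114, 0.402, -0.002]
wrist_force: [2.5, 4.8, -2.4]
finger_gap: 0.507
gripper_force: 54.1
t: 31.4
ee_pos: [0.4669, 0.3476, 0.2073]
orientation: [-3.114, 0.402, -0.003]
wrist_force: [-0.4, 1.9, 9.6]
finger_gap: 0.502
gripper_force: 55.7
t 31.40 d mm [-2.5  1.  -6.3] turn [-0.09  0.11  0.02] gap 0.502 gf 55.7 F [-0.4  1.9  9.6] j6 2.42
```

Run:
```python
from h import *
t=cv2.imread("pics/t8.png")
h=cv2.cvtColor(t,cv2.COLOR_BGR2HSV);m=cv2.inRange(h,(9,90,70),(24,255,255));k=np.zeros_like(m);k[225:330,150:250]=m[225:330,150:250]
c0=np.array([.5045,.2967]);M=R.from_euler("z",-14.7,degrees=True).as_matrix()[:2,:2]
for c in cv2.findContours(k,0,1)[0]:
    if cv2.contourArea(c)<80: continue
    for z in(.050,.0625):
        q=(plane("top",c[:,0].astype(float),z)[:,:2]-c0)@M*1000
        print(cv2.contourArea(c),z,"x'",np.percentile(q[:,0],[0,8,92,100]).round(1),"y'",np.percentile(q[:,1],[0,8,92,100]).round(1))
    # end edges as columns: x' extremes by y' thirds
    q=(plane("top",c[:,0].astype(float),.05)[:,:2]-c0)@M*1000
    y0,y1=q[:,1].min(),q[:,1].max()
    for a in np.linspace(y0,y1,6)[:-1]:
        s=q[(q[:,1]>=a)&(q[:,1]<a+(y1-y0)/5)]; print("   y'%.0f  x' %.1f..%.1f"%(a,s[:,0].min(),s[:,0].max()))
```

```text
132.5 0.05 x' [-99.1 -98.7 -76.1 -72. ] y' [25.5 26.6 61.9 66.6]
132.5 0.0625 x' [-97.7 -97.3 -75.  -71. ] y' [21.  22.1 56.9 61.6]
   y'25  x' -98.9..-72.0
   y'34  x' -97.7..-77.3
   y'42  x' -98.6..-78.2
   y'50  x' -99.1..-78.9
   y'58  x' -97.9..-88.5
642.0 0.05 x' [-95.6 -94.6 -12.1 -10.5] y' [-63.2 -62.1 -21.1 -20.1]
642.0 0.0625 x' [-94.2 -93.3 -11.9 -10.3] y' [-66.4 -65.4 -25.  -24. ]
   y'-63  x' -94.4..-11.7
   y'-55  x' -95.3..-12.1
   y'-46  x' -95.6..-11.1
   y'-37  x' -94.8..-11.5
   y'-29  x' -95.5..-10.5
199.5 0.05 x' [-41.  -38.7 -11.9 -11.3] y' [20.4 22.  62.6 64.8]
199.5 0.0625 x' [-40.4 -38.1 -11.7 -11.1] y' [16.  17.5 57.6 59.7]
   y'20  x' -40.8..-13.2
   y'29  x' -41.0..-11.6
   y'38  x' -38.0..-12.6
   y'47  x' -38.7..-11.3
   y'56  x' -37.2..-12.0
617.0 0.05 x' [ 9.6 10.6 94.2 95.2] y' [-63.8 -61.9 -20.2 -19.5]
617.0 0.0625 x' [ 9.5 10.4 92.9 93.9] y' [-67.1 -65.2 -24.  -23.4]
   y'-64  x' 11.0..95.0
   y'-55  x' 10.1..94.7
   y'-46  x' 9.6..93.8
   y'-37  x' 10.5..95.2
   y'-28  x' 9.7..94.5
687.5 0.05 x' [ 8.4  9.5 93.8 95.1] y' [10.9 12.1 58.5 59.2]
687.5 0.0625 x' [ 8.3  9.4 92.6 93.8] y' [ 6.6  7.8 53.6 54.3]
   y'11  x' 10.0..92.3
   y'21  x' 9.1..94.4
   y'30  x' 8.4..95.1
   y'40  x' 9.5..94.9
   y'50  x' 8.8..93.7
```

```bash
python3 -m pendant '[[[0,0,0.004,0,0,0,0.8],[-0.0005,0,0.002,0,0,0,0.8],[0,0,0,0,0,0,0.8]]]'; python3 go.py .4651 .3477 .201 -14.7; python3 -m pendant '[[[0,0,-0.003,0,0,0,0.8],[0,0,-0.003,0,0,0,0.8],[0,0,-0.002,0,0,0,0.8],[0,0,0,0,0,0,0.8]]]';python3 go.py .4651 .3477 .201 -14.7
```

```text
t: 31.78
ee_pos: [0.4658, 0.3476, 0.2114]
orientation: [-3.114, 0.402, -0.002]
wrist_force: [2.8, 5.6, -0.6]
finger_gap: 0.505
gripper_force: 54.3
t 31.77 d mm [ -0.7   0.1 -10.4] turn [-0.09  0.1   0.  ] gap 0.505 gf 54.3 F [ 2.8  5.6 -0.6] j6 2.43
t: 32.28
ee_pos: [0.4665, 0.3477, 0.2072]
orientation: [-3.114, 0.401, -0.003]
wrist_force: [-4.5, -0.4, 21.5]
finger_gap: 0.503
gripper_force: 57.2
t 32.27 d mm [-1.4 -0.  -6.2] turn [-0.08  0.12 -0.01] gap 0.503 gf 57.2 F [-4.5 -0.4 21.5] j6 2.42
```

```bash
python3 -m pendant '[[[0,0.0005,0.002,0,0,0,0.8],[0,0,0,0,0,0,0.8],[0,0,0,0,0,0,0.4],[0,0,0,0,0,0,0.28],[0,0,0,0,0,0,0.28]]]';  python3 -m pendant '[[[0,0,0.03,0,0,0,0.28],[0,0,0.045,0,0,0,0.28],[0,-0.03,0.036,0,0,0.9,0.28],[0,-0.055,0,0,0,0.9,0.28],[0,-0.058,0,0,0,0.9,0.28],[0,-0.058,0,0,0,0.9,0.28],[0,-0.058,0,0,0,0.9,0.28],[0,-0.05,0,0,0,0.9,0.28]]]'
python3 - <<'E'
from bars import *
t=r.capture("top");s=r.capture("side");cv2.imwrite("pics/t9.png",t);cv2.imwrite("pics/s9.png",s)
for b in bars(t,(150,220,250,330),.050,.024): print("P",b)
a=cv2.resize(t[200:340,130:270],None,fx=4,fy=4,interpolation=2);b=cv2.resize(s[210:350,210:350],None,fx=4,fy=4,interpolation=2)
cv2.imwrite("pics/v9.png",cv2.resize(np.hstack([a,b]),(800,400)))
E
```

```text
t: 32.9
ee_pos: [0.4649, 0.347, 0.2043]
orientation: [3.114, -0.402, -0.002]
wrist_force: [0.0, 0.7, -0.2]
finger_gap: 0.717
gripper_force: 0.0
t: 33.9
ee_pos: [0.4648, 0.0365, 0.3159]
orientation: [3.131, -0.254, -0.001]
wrist_force: [0.3, -1.0, 0.1]
finger_gap: 0.719
gripper_force: 0.0
P (((442.5010681152344, 269.625), (43.17743682861328, 85.02751159667969), 74.93363952636719), 643.5)
P (((464.653564453125, 349.2190246582031), (42.182090759277344, 88.12226104736328), 72.00430297851562), 644.5)
P (((544.5350952148438, 242.92962646484375), (44.903717041015625, 85.52250671386719), 74.89353942871094), 624.0)
P (((563.5020751953125, 317.6246643066406), (47.90044403076172, 86.73475646972656), 75.40531921386719), 691.5)
```

View pics/v9.png

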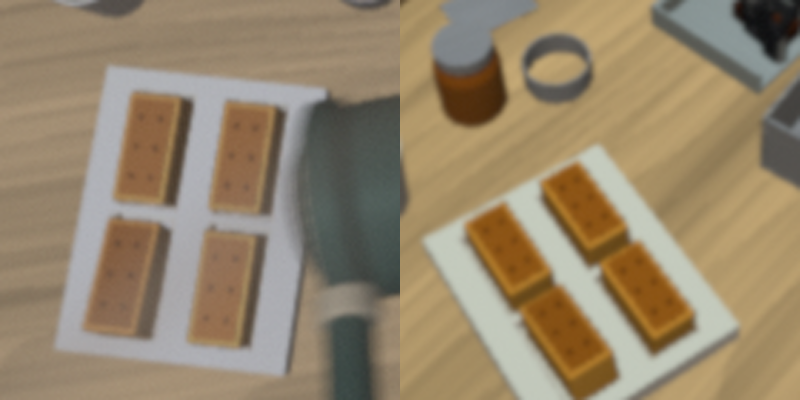

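Run:
```python
import cv2,numpy as np
t=cv2.imread("pics/t9.png");s=cv2.imread("pics/s9.png")
a=cv2.resize(t[268:328,155:215],(400,400),interpolation=2);b=cv2.resize(s[295:360,250:315],(400,400),interpolation=2)
cv2.imwrite("pics/v10.png",np.hstack([a,b]))
```

```text
(no output)
```

View pics/v10.png

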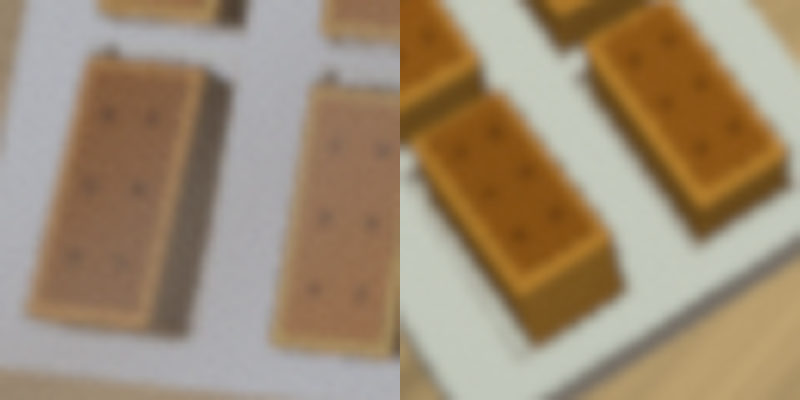

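Run:
```python
from h import *
np.set_printoptions(precision=1,suppress=True)
c0=np.array([.5045,.2967,0]);M=R.from_euler("z",-14.7,degrees=True).as_matrix()
for n,a,b in[("MP fh",(90,60),(418,150)),("MP fl",(207,70),(495,93)),("MP nl",(150,330),(610,235)),("MP nh",(28,318),(522,290)),("MM fh",(312,88),(590,42)),("MM nh",(272,345),(702,207))]:
    X,g=tri([155+a[0]*.15,268+a[1]*.15],[250+(b[0]-400)*.1625,295+b[1]*.1625]); print(n,(X-c0)@M*1000,g*1000)
```

```text
MP fh [-10.5  60.2  43.3] 1.4808905269575943
MP fl [-8.  20.6 43.5] 3.3117032409621787
MP nl [-94.6  19.   60.3] 3.0136437626137096
MP nh [-95.3  59.   62.9] 1.493095607630404
MM fh [-11.7 -20.4  49.7] 0.7687342817743426
MM nh [-97.6 -19.1  45.8] 0.6206960208016664
```

The zoomed crop and triangulation show the last bar pitched about 12°: its near end is on the rim at z≈61 mm and its far end is down. I'll push its near face forward with closed fingers so that it drops in.

```bash
python3 go.py .3889 .3684 .28 75.3; python3 go.py .3889 .3684 .28 -104.7
```

```text
t 34.00 d mm [-76.  333.6 -35.7] turn [1.400e-01 2.000e-02 8.487e+01] gap 0.721 gf 0.0 F [-0.8  1.1 -0.7] j6 1.76
t 34.00 d mm [-76.  333.6 -35.7] turn [1.400e-01 2.000e-02 8.487e+01] gap 0.721 gf 0.0 F [-0.8  1.1 -0.7] j6 1.76
```

```bash
python3 -m pendant '[[[-0.0084,0.037,0,0,0,9.4,0.6],[-0.0084,0.037,0,0,0,9.4,1],[-0.0084,0.037,0,0,0,9.4,1],[-0.0084,0.037,0,0,0,9.4,1],[-0.0084,0.037,0,0,0,9.4,1],[-0.0084,0.037,0,0,0,9.4,1],[-0.0084,0.037,0,0,0,9.4,1],[-0.0084,0.037,0,0,0,9.4,1],[-0.0084,0.037,0,0,0,9.4,1],[0,0,0,0,0,0,1]]]'; python3 -m pendant '[[[0,0,-0.04,0,0,0,1],[0,0,-0.04,0,0,0,1],[0,0,0,0,0,0,1]]]'; python3 go.py .3889 .3684 .206 75.3
```

```text
t: 35.25
ee_pos: [0.3887, 0.3741, 0.3159]
orientation: [-2.483, -1.923, 0.001]
wrist_force: [-0.7, -0.2, -0.4]
finger_gap: 0.0
gripper_force: 0.0
t: 35.62
ee_pos: [0.3878, 0.3696, 0.2324]
orientation: [2.488, 1.917, -0.015]
wrist_force: [-0.3, 0.2, -0.1]
finger_gap: -0.003
gripper_force: 0.0
t 35.62 d mm [  1.1  -1.2 -26.4] turn [ 0.36 -0.4   0.07] gap -0.003 gf 0.0 F [-0.3  0.2 -0.1] j6 0.97
```

```bash
python3 -m pendant '[[[0.001,-0.001,-0.02,0,0,0,1],[0,0,-0.007,0,0,0,1],[0.006,-0.0015,0,0,0,0,1],[0.006,-0.0015,0,0,0,0,1],[0,0,0,0,0,0,1]]]' ; python3 -m pendant '[[[0.002,-0.0005,0,0,0,0,1],[0.002,-0.0005,0,0,0,0,1],[0,0,0,0,0,0,1]]]';  python3 -m pendant '[[[0.001,-0.0003,0,0,0,0,1],[0.001,-0.0003,0,0,0,0,1],[0,0,0,0,0,0,1]]]'; python3 go.py .3889 .3684 .206 75.3
```

```text
t: 36.25
ee_pos: [0.4039, 0.3677, 0.2103]
orientation: [-2.488, -1.918, -0.003]
wrist_force: [-0.3, -0.3, -0.4]
finger_gap: -0.003
gripper_force: 0.0
t: 36.62
ee_pos: [0.4069, 0.3665, 0.2092]
orientation: [-2.487, -1.919, -0.0]
wrist_force: [0.5, -0.1, -0.6]
finger_gap: 0.001
gripper_force: 0.0
t: 37.0
ee_pos: [0.4088, 0.3659, 0.2091]
orientation: [-2.487, -1.919, 0.0]
wrist_force: [-0.3, 0.7, 0.3]
finger_gap: -0.001
gripper_force: 0.1
t 37.00 d mm [-19.9   2.5  -3.1] turn [ 0.   -0.01  0.  ] gap -0.001 gf 0.1 F [-0.3  0.7  0.3] j6 0.94
```

```bash
cat > look.py <<'E'
from h import *
import sys
t=r.capture("top");s=r.capture("side");cv2.imwrite("pics/t%s.png"%sys.argv[1],t);cv2.imwrite("pics/s%s.png"%sys.argv[1],s)
a=cv2.resize(t[220:330,150:260],(400,400),interpolation=2);b=cv2.resize(s[250:360,225:335],(400,400),interpolation=2)
cv2.imwrite("pics/v%s.png"%sys.argv[1],np.hstack([a,b]))
E
python3 -m pendant '[[[0.002,-0.0005,0,0,0,0,1],[0.002,-0.0005,0,0,0,0,1],[0,0,0,0,0,0,1]]]'; python3 look.py 11
```

```text
t: 37.38
ee_pos: [0.413, 0.3649, 0.2091]
orientation: [-2.488, -1.919, 0.0]
wrist_force: [-0.5, -0.3, -1.1]
finger_gap: 0.0
gripper_force: 0.3
```

View pics/v11.png

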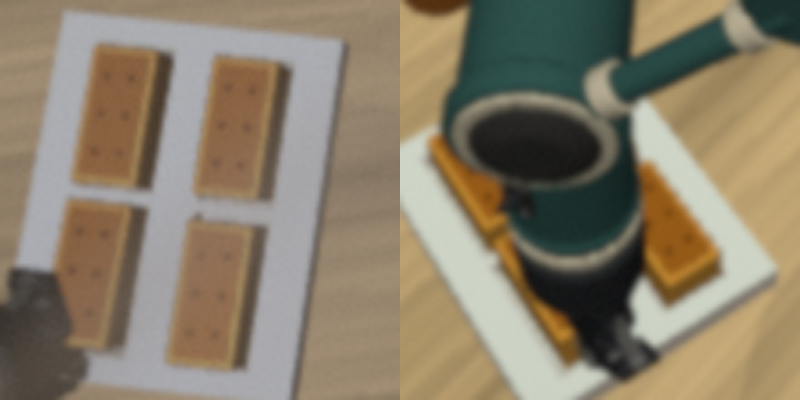

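The top view shows the bar moved forward, with its far end at (100,200) now near the far wall. I'll back the gripper off and measure numerically.

```bash
python3 -m pendant '[[[-0.01,0.0025,0,0,0,0,1],[-0.02,0.005,0.02,0,0,0,1],[0,0,0.05,0,0,0,1],[0,-0.06,0.03,0,0,-10,1],[0,-0.06,0,0,0,-10,1],[0,-0.06,0,0,0,-10,1],[0,-0.06,0,0,0,-10,1],[0,-0.06,0,0,0,-10,1]]]'
cat > pk.py <<'E'
from bars import *
t=r.capture("top");s=r.capture("side");cv2.imwrite("pics/tp.png",t);cv2.imwrite("pics/sp.png",s)
for b in bars(t,(150,220,250,330),.050,.024): print("P",b)
# side view top-face colour mask, in packer frame at z=.05
h=cv2.cvtColor(s,cv2.COLOR_BGR2HSV);m=cv2.inRange(h,(3,110,60),(24,255,255));k=np.zeros_like(m);k[250:362,225:335]=m[250:362,225:335]
c0=np.array([.5045,.2967]);M=R.from_euler("z",-14.7,degrees=True).as_matrix()[:2,:2]
for c in cv2.findContours(k,0,1)[0]:
    if cv2.contourArea(c)>300:
        q=(plane("side",c[:,0].astype(float),.05)[:,:2]-c0)@M*1000;print("S",cv2.contourArea(c),q.min(0).round(1),q.max(0).round(1))
E
python3 pk.py
```

```text
t: 38.48
ee_pos: [0.3821, 0.0752, 0.3074]
orientation: [3.067, 0.681, 0.002]
wrist_force: [0.9, 0.2, -1.1]
finger_gap: -0.0
gripper_force: 0.0
P (((445.24163818359375, 268.03857421875), (42.53349685668945, 85.86290740966797), 74.92172241210938), 642.0)
P (((466.57391357421875, 346.3846130371094), (42.330352783203125, 86.22341918945312), 74.19876861572266), 626.0)
P (((544.58349609375, 243.1088104248047), (44.53245162963867, 85.52250671386719), 74.89353942871094), 619.5)
P (((563.4484252929688, 317.4105224609375), (48.29011535644531, 86.7354965209961), 75.45616912841797), 688.5)
S 1244.5 [-107.6   20.9] [93.6 66.4]
S 1212.5 [-107.8  -59.2] [94.  -9.7]
```

Run:
```python
import cv2,numpy as np
t=cv2.imread("pics/tp.png");s=cv2.imread("pics/sp.png")
a=cv2.resize(t[225:325,155:255],(400,400),interpolation=2);b=cv2.resize(s[260:360,230:330],(400,400),interpolation=2)
cv2.imwrite("pics/v12.png",np.hstack([a,b]))
```

```text
(no output)
```

View pics/v12.png

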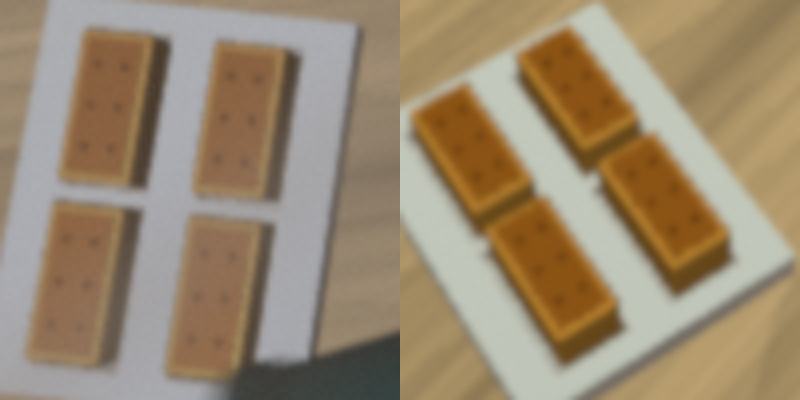

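Both views show all four bars level and seated in their own pockets. Next I'll grasp the tray tab with the tool at yaw ≈ 89°.

```bash
python3 go.py .667 -.040 .30 89
python3 - <<'E'
from meas import *
print(r.get_state()["joint_positions"])
c0=np.array([.5045,.2967,0]);M=R.from_euler("z",-14.7,degrees=True).as_matrix()
for n,a,b in[("MP nh",(25,362),(562,335)),("MP fh",(53,203),(490,228)),("MM nh",(165,375),(678,265)),("MM fh",(187,215),(600,167)),("PP nh",(60,182),(482,220))]:
    X,g=tri([155+a[0]/4,225+a[1]/4],[230+(b[0]-400)/4,260+b[1]/4]);print(n,((X-c0)@M*1000).round(1),round(g*1e3,1))
E
```

```text
t 38.58 d mm [ 284.9 -112.3   -7.1] turn [ 0.09  0.08 64.24] gap -0.001 gf 0.0 F [-1.1  0.1  0.5] j6 1.26
[ 0.1239 -0.2151  2.2818 -0.0022  1.0748  1.2636]
MP nh [-95.4  58.2  53.6] 1.5
MP fh [-7.6 58.9 49.5] 1.4
MM nh [-95.1 -21.7  51.1] 0.2
MM fh [ -7.1 -19.   45.6] 3.1
PP nh [ 4.3 59.4 42.4] 2.4
```

```bash
python3 -m pendant '[[[0.0407,-0.016,0,0,0,9.2,0.5],[0.0407,-0.016,0,0,0,9.2,0.5],[0.0407,-0.016,0,0,0,9.2,0.5],[0.0407,-0.016,0,0,0,9.2,0.5],[0.0407,-0.016,0,0,0,9.2,0.5],[0.0407,-0.016,0,0,0,9.2,0.5],[0.0407,-0.016,-0.01,0,0,9.1,0.5],[0,0,0,0,0,0,0.5],[0,0,0,0,0,0,0.5]]]'; python3 go.py .667 -.040 .207 89
python3 - <<'E'
from h import *
s=r.capture("side");t=r.capture("top");cv2.imwrite("pics/s13.png",s)
a=cv2.resize(s[140:280,250:450],(800,560),interpolation=2);cv2.imwrite("pics/v13.png",a)
print(r.get_state()["joint_positions"])
E
```

```text
t: 39.7
ee_pos: [0.6673, -0.0343, 0.2964]
orientation: [-2.228, -2.212, 0.001]
wrist_force: [-0.7, -0.4, 0.5]
finger_gap: 0.498
gripper_force: 0.0
t 39.70 d mm [ -0.3  -5.7 -89.4] turn [-0.03 -0.1  -0.6 ] gap 0.498 gf 0.0 F [-0.7 -0.4  0.5] j6 -0.08
[-8.88751450e-02  3.31729208e-01  1.72246522e+00  2.30828458e-04
  1.08810222e+00 -8.24570838e-02]
```

View pics/v13.png

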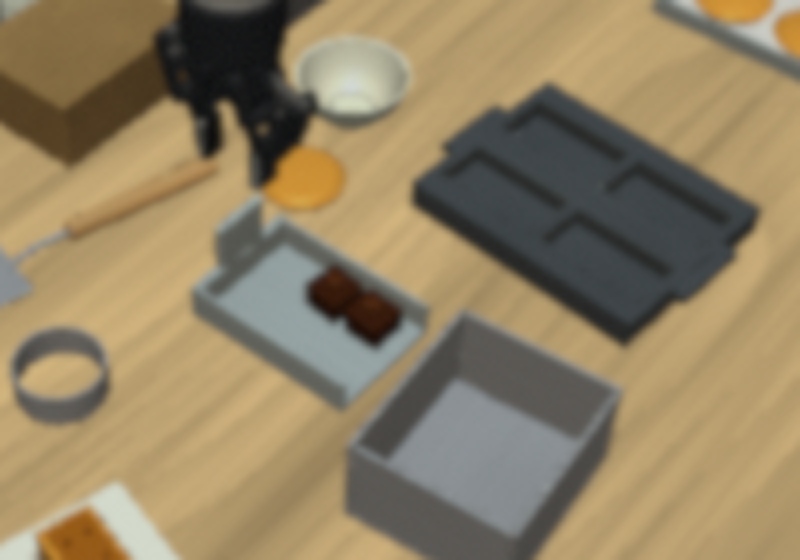

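The side view shows the gripper above the tab at (240,230), the mould empty and two fudge pieces at (350,300). I'll descend and grip.

```bash
python3 -m pendant '[[[0,-0.003,-0.03,0,0,-0.6,0.5],[0,-0.003,-0.03,0,0,0,0.5],[0,0,-0.02,0,0,0,0.5],[0,0,-0.009,0,0,0,0.5],[0,0,0,0,0,0,0.5]]]'; python3 -m pendant '[[[0,0,0,0,0,0,0.8],[0,0,0,0,0,0,1],[0,0,0,0,0,0,1],[0,0,0,0,0,0,1],[0,0,0,0,0,0,1]]]' 80; python3 go.py .667 -.040 .207 89
```

```text
t: 40.42
ee_pos: [0.6675, -0.0412, 0.208]
orientation: [-2.24, -2.202, 0.001]
wrist_force: [-0.0, -0.3, 1.2]
finger_gap: 0.491
gripper_force: 0.0
t: 41.05
ee_pos: [0.6686, -0.0416, 0.2097]
orientation: [2.239, 2.201, 0.002]
wrist_force: [-0.7, -0.3, 5.6]
finger_gap: 0.084
gripper_force: 78.7
t 41.05 d mm [-1.6  1.6 -2.7] turn [ 0.02  0.15 -0.01] gap 0.084 gf 78.7 F [-0.7 -0.3  5.6] j6 -0.08
```

```bash
python3 -m pendant '[[[0,0,0.008,0,0,0,1],[0,0,0.02,0,0,0,1],[0,0,0.03,0,0,0,1],[0,0,0.03,0,0,0,1],[0,0,0.022,0,0,0,1],[0,0,0,0,0,0,1]]]' 100; python3 go.py .667 -.040 .207 89
python3 - <<'E'
from h import *
s=r.get_state();q=s["joint_positions"];e=s["ee_pos"]
D=[(.2647,1.6053,.6747,.4035),(-.2151,2.2818,.389,.3071),(.3317,1.7225,.6682,.2964),(q[1],q[2],np.hypot(e[0],e[1]),e[2])]
A=[];b=[]
for a,c,rr,z in D:
    A+= [[1,0,np.sin(a),np.sin(a+c)],[0,1,np.cos(a),np.cos(a+c)]];b+=[rr,z]
x,res,_,_=np.linalg.lstsq(np.array(A),np.array(b),rcond=None);print(x,res,np.array(A)@x-b)
a,hd,L1,L2=x
for th in(45,55,60):
  t=np.radians(th)
  for lx in(.44,.46):
    tray_o=np.array([lx,.10])+.146*np.array([np.cos(t),np.sin(t)])
    g=tray_o+.055*np.array([-np.sin(t),np.cos(t)]); tcp=g-.155*np.array([np.sin(t),-np.cos(t)])
    for d in(.10,):
      W=tcp-d*np.array([np.sin(t),-np.cos(t)])-[a,hd+d]
      n=np.hypot(*W);cg=(n*n-L1*L1-L2*L2)/(2*L1*L2);q3=np.arccos(np.clip(cg,-1,1));q2=np.arctan2(W[0],W[1])-np.arctan2(L2*np.sin(q3),L1+L2*np.cos(q3))
      print(th,lx,tcp.round(3),"q2 %.2f q3 %.2f q5 %.2f"%(q2,q3,np.pi-t-q2-q3))
E
```

```text
t: 41.8
ee_pos: [0.6686, -0.0416, 0.3212]
orientation: [2.238, 2.199, 0.005]
wrist_force: [0.4, -0.1, -3.4]
finger_gap: 0.08
gripper_force: 97.7
t 41.80 d mm [  -1.6    1.6 -114.2] turn [0.03 0.3  0.  ] gap 0.080 gf 97.7 F [ 0.4 -0.1 -3.4] j6 -0.08
[6.13631488e-05 7.61398435e-02 5.11998540e-01 5.66382332e-01] [1.03606499e-06] [ 5.29106667e-04 -1.40487869e-04 -6.68352837e-05 -2.60409011e-04
  7.92493722e-05  5.77416693e-04 -5.41520756e-04 -1.76519813e-04]
45 0.44 [0.395 0.352] q2 -0.39 q3 2.37 q5 0.37
45 0.46 [0.415 0.352] q2 -0.34 q3 2.34 q5 0.35
55 0.44 [0.352 0.34 ] q2 -0.51 q3 2.49 q5 0.20
55 0.46 [0.372 0.34 ] q2 -0.45 q3 2.46 q5 0.17
60 0.44 [0.331 0.331] q2 -0.57 q3 2.55 q5 0.11
60 0.46 [0.351 0.331] q2 -0.50 q3 2.52 q5 0.08
```

```bash
python3 -m pendant '[[[-0.008,0.005,0,0,0,0,1],[-0.013,0.008,0,0,0,0,1],[-0.013,0.008,0,0,0,0,1],[-0.013,0.008,-0.003,0,0,0,1],[-0.013,0.008,-0.003,0,0,0,1],[-0.0076,0.006,0,0,0,0,1],[0,0,0,0,0,0,1],[0,0,0,0,0,0,1]]]'; python3 -m pendant '[[[-0.0174,0,0.0101,0,-4.5,0,1],[-0.0174,0,0.0101,0,-4.5,0,1],[-0.0187,0,0.0073,0,-4.5,0,1],[-0.0187,0,0.0073,0,-4.5,0,1],[0,0,0,0,0,0,1]]]'; python3 go.py .529 .002 .3498 89;  python3 - <<'E'
from h import *
q=r.get_state()["joint_positions"];print(q.round(3)); t=r.capture("top")
h=cv2.cvtColor(t,cv2.COLOR_BGR2HSV);m=cv2.inRange(h,(0,60,10),(15,255,75));k=np.zeros_like(m);k[185:340,280:380]=m[185:340,280:380]
print([(cv2.contourArea(c),cv2.minAreaRect(c)[0]) for c in cv2.findContours(k,0,1)[0] if cv2.contourArea(c)>20])
E
```

```text
t: 42.8
ee_pos: [0.6006, 0.0015, 0.3126]
orientation: [2.24, 2.201, 0.001]
wrist_force: [0.6, 0.4, -3.5]
finger_gap: 0.074
gripper_force: 97.8
t: 43.42
ee_pos: [0.527, 0.0013, 0.3474]
orientation: [2.071, 2.034, 0.328]
wrist_force: [-0.9, -0.8, -3.5]
finger_gap: 0.08
gripper_force: 98.6
t 43.42 d mm [2.  0.7 2.4] turn [1.0e-02 1.8e+01 3.0e-02] gap 0.080 gf 98.6 F [-0.9 -0.8 -3.5] j6 -0.04
[-0.05  -0.07   2.094  0.021  0.804 -0.044]
[]
```

```bash
python3 -m pendant '[[[-0.0196,0,0.0063,0,-4.5,0,1],[-0.0196,0,0.0043,0,-4.5,0,1],[-0.02,0,0.0012,0,-4.5,0,1],[-0.02,0,0.0012,0,-4.5,0,1],[-0.02,0,-0.002,0,-4.5,0,1],[-0.02,0,-0.002,0,-4.5,0,1],[0,0,0,0,0,0,1],[0,0,0,0,0,0,1],[0,0,0,0,0,0,1],[0,0,0,0,0,0,1]]]'; python3 -m pendant '[[[0,0,0,0,0,0,1],[0,0,0,0,0,0,1]]]'; python3 go.py .41 .002 .3567 89;  python3 - <<'E'
from h import *
q=r.get_state()["joint_positions"];print(q.round(3)); t=r.capture("top");s=r.capture("side")
a=cv2.resize(t[185:335,250:400],(400,400),interpolation=2);b=cv2.resize(s[170:320,270:420],(400,400),interpolation=2)
cv2.imwrite("pics/v14.png",np.hstack([a,b]));cv2.imwrite("pics/t14.png",t);cv2.imwrite("pics/s14.png",s)
E
```

```text
t: 44.72
ee_pos: [0.4095, 0.0015, 0.3563]
orientation: [1.778, 1.747, 0.736]
wrist_force: [-0.3, 0.3, -2.3]
finger_gap: 0.083
gripper_force: 98.9
t: 44.98
ee_pos: [0.4089, 0.0015, 0.3559]
orientation: [1.778, 1.747, 0.736]
wrist_force: [-0.8, 0.5, -2.9]
finger_gap: 0.083
gripper_force: 98.9
t 44.98 d mm [1.1 0.5 0.8] turn [-0.   44.98 -0.  ] gap 0.083 gf 98.9 F [-0.8  0.5 -2.9] j6 -0.19
[-0.082 -0.474  2.457  0.157  0.379 -0.187]
```

```bash
cat > fud.py <<'E'
from h import *
import sys
def f(p,roi):
    im=cv2.imread(p);B,G,Rr=[im[...,i].astype(int) for i in range(3)]
    m=((Rr-B>12)&(Rr<110)&(Rr>G*1.25)).astype(np.uint8)*255;k=np.zeros_like(m);x,y,X,Y=roi;k[y:Y,x:X]=m[y:Y,x:X]
    return [(cv2.contourArea(c),np.round(cv2.minAreaRect(c)[0],1)) for c in cv2.findContours(k,0,1)[0] if cv2.contourArea(c)>10]
if __name__=="__main__":
    print("top0",f("pics/top0.png",(280,185,380,340)),"s13",f("pics/s13.png",(290,180,420,300)))
    print("now",f("pics/t14.png",(280,185,380,340)),f("pics/s14.png",(290,180,420,300)))
E
python3 fud.py; python3 -m pendant '[[[0,0,0,0,0,0,1],[0,0,0,0,0,0,1],[0,0,0,0,0,0,1]]]'
```

```text
top0 [(79.0, array([342.5, 231.5]))] s13 [(184.5, array([337.9, 215.6]))]
now [] [(62.5, array([381.9, 258.2])), (72.5, array([370., 250.]))]
t: 45.45
ee_pos: [0.4087, 0.0015, 0.356]
orientation: [1.777, 1.747, 0.736]
wrist_force: [0.2, 0.4, -2.4]
finger_gap: 0.077
gripper_force: 98.9
```

```bash
python3 -c "
from h import *
print(plane('side',[(381.9,258.2),(370,250)],.016))"
```

```text
[[ 0.3817606  -0.01752447  0.016     ]
 [ 0.42426475 -0.01945742  0.016     ]]
```

View pics/v14.png

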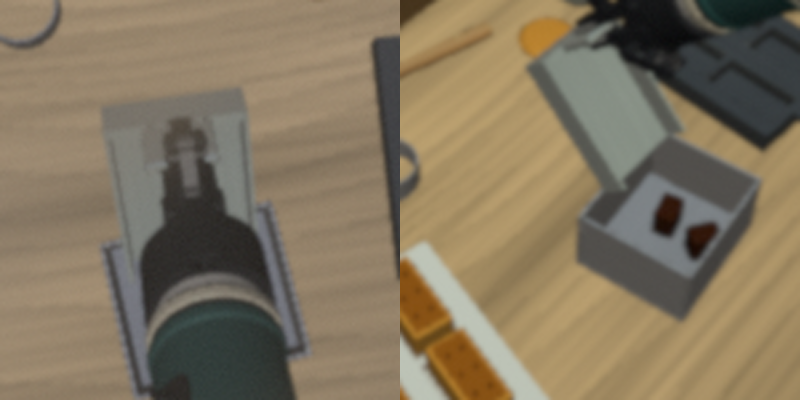

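The side view shows both fudge pieces lying in the tub at (665,215) and (700,240), and the tray is empty. I'll level it and carry it over to the mould.

```bash
python3 -m pendant '[[[0,0,0.01,0,0,0,1],[0,0,0.02,0,0,0,1],[0.02,0,0.005,0,5,0,1],[0.03,0,0,0,8,0,1],[0.03,0,0,0,8,0,1],[0.03,0,0,0,8,0,1],[0.03,0,0,0,8,0,1],[0.03,0,0,0,8,0,1],[0,0,0,0,0,0,1],[0,0,0,0,0,0,1]]]'; python3 go.py .5698 -.274 .2577 85.05
```

```text
t: 46.7
ee_pos: [0.5786, 0.0015, 0.3911]
orientation: [2.24, 2.201, 0.002]
wrist_force: [-0.7, 0.1, -3.8]
finger_gap: 0.076
gripper_force: 99.6
t 46.70 d mm [  -8.8 -275.5 -133.4] turn [ 0.01  0.12 -3.94] gap 0.076 gf 99.6 F [-0.7  0.1 -3.8] j6 -0.02
```

```bash
python3 -m pendant '[[[-0.001,-0.018,0,0,0,-0.5,1],[-0.001,-0.035,0,0,0,-0.5,1],[-0.001,-0.045,0,0,0,-0.5,1],[-0.001,-0.045,-0.02,0,0,-0.5,1],[-0.001,-0.045,-0.03,0,0,-0.5,1],[-0.001,-0.045,-0.03,0,0,-0.5,1],[-0.001,-0.03,-0.03,0,0,-0.5,1],[-0.001,-0.0125,-0.02,0,0,-0.4,1],[0,0,0,0,0,0,1],[0,0,0,0,0,0,1]]]'; python3 go.py .5698 -.274 .2377 85.05
python3 - <<'E'
from h import *
t=r.capture("top");cv2.imwrite("pics/t15.png",t)
# expected tray corners if tab held as assumed: compare with bright-grey mask
p=np.array(r.get_state()["ee_pos"]);print(p)
print(proj("top",[[.4991+.11*a*.996+.088*b*.0845,-.268-.11*a*.0845+.088*b*.996,.028] for a in(1,-1) for b in(1,-1)]).round(1).tolist())
E
```

```text
t: 47.95
ee_pos: [0.571, -0.2734, 0.2623]
orientation: [2.313, 2.124, 0.002]
wrist_force: [1.4, -0.2, -2.8]
finger_gap: 0.083
gripper_force: 99.5
t 47.95 d mm [ -1.2  -0.6 -24.6] turn [ 0.03  0.1  -0.08] gap 0.083 gf 99.5 F [ 1.4 -0.2 -2.8] j6 -0.40
[ 0.57138876 -0.27323331  0.2627686 ]
[[389.9, 198.8], [460.5, 193.8], [400.0, 290.0], [474.2, 284.3]]
```

Next I'll lower the tray in steps until it touches.

```bash
python3 -m pendant '[[[-0.0012,-0.0006,-0.01,0,0,0,1],[0,0,-0.008,0,0,0,1],[0,0,-0.003,0,0,0,1],[0,0,0,0,0,0,1]]]'; python3 -m pendant '[[[0,0,-0.002,0,0,0,1],[0,0,-0.001,0,0,0,1],[0,0,0,0,0,0,1]]]'; python3 go.py .5698 -.274 .2377 85.05
```

```text
t: 48.5
ee_pos: [0.5694, -0.2743, 0.2392]
orientation: [-2.313, -2.124, 0.001]
wrist_force: [0.0, -0.3, -2.8]
finger_gap: 0.078
gripper_force: 99.4
t: 48.88
ee_pos: [0.5698, -0.2747, 0.2377]
orientation: [2.314, 2.124, 0.0]
wrist_force: [-0.2, 0.3, 1.1]
finger_gap: 0.08
gripper_force: 100.1
t 48.88 d mm [0.  0.7 0. ] turn [ 0.02  0.04 -0.04] gap 0.080 gf 100.1 F [-0.2  0.3  1.1] j6 -0.40
```

```bash
python3 -m pendant '[[[0,0,0,0,0,0,0.85],[0,0,0,0,0,0,0.6],[0,0,0,0,0,0,0.5],[0,0,0.02,0,0,0,0.5],[0,0,0.05,0,0,0,0.5],[0,0,0.05,0,0,0,0.5],[-0.04,0,0.04,0,0,0,0.5],[-0.05,0.05,0.03,0,0,0,0.5],[-0.05,0.06,0,0,0,0,0.5],[0,0.06,0,0,0,0,0.5]]]'; python3 -m pendant '[[[0,0.06,0,0,0,0,0.5],[0,0.06,0,0,0,0,0.5],[0,0,0,0,0,0,0.5]]]'; python3 pk.py
python3 - <<'E'
from h import *
from fud import f
np.set_printoptions(precision=4,suppress=True)
t=cv2.imread("pics/tp.png");s=cv2.imread("pics/sp.png")
print("fudge side",f("pics/sp.png",(290,180,420,300)))
# tray on mould: grey bright area inside the mould region
for n,im,roi,z in(("top",t,(385,180,480,295),.035),("side",s,(345,135,455,240),.035)):
    g=cv2.cvtColor(im,cv2.COLOR_BGR2HSV);k=np.zeros(g.shape[:2],np.uint8);x,y,X,Y=roi
    k[y:Y,x:X]=cv2.inRange(g,(60,15,95),(130,120,255))[y:Y,x:X]
    cs=cv2.findContours(k,0,1)[0]
    for c in cs:
        if cv2.contourArea(c)>150:
            P=plane(n,c[:,0].astype(float),z)[:,:2];print(n,cv2.contourArea(c),cv2.minAreaRect((P*1000).astype(np.float32)))
print(g.shape, t[240,420:445:4].tolist())
E
```

```text
t: 50.12
ee_pos: [0.4465, -0.1253, 0.4235]
orientation: [2.316, 2.119, 0.002]
wrist_force: [0.9, 0.3, 0.0]
finger_gap: 0.498
gripper_force: 0.0
t: 50.5
ee_pos: [0.4483, -0.0024, 0.4231]
orientation: [2.306, 2.131, 0.004]
wrist_force: [0.7, -0.3, -0.0]
finger_gap: 0.498
gripper_force: 0.0
P (((445.4125061035156, 268.5458984375), (41.68473434448242, 85.83541107177734), 75.10265350341797), 641.0)
P (((466.5557556152344, 345.78411865234375), (42.30159378051758, 86.12093353271484), 75.08038330078125), 623.0)
P (((544.58349609375, 243.1088104248047), (44.53245162963867, 85.52250671386719), 74.89353942871094), 619.0)
P (((563.3892211914062, 317.6540832519531), (47.90044403076172, 86.50149536132812), 75.40531921386719), 685.5)
S 1245.0 [-107.6   20.9] [93.6 66.4]
S 1214.5 [-107.8  -59.2] [94.  -9.7]
fudge side [(63.5, array([381.9, 258.2])), (71.5, array([369.9, 250.2]))]
top 2254.0 ((501.5089111328125, -266.1790771484375), (94.66155242919922, 157.01358032226562), 85.23170471191406)
side 559.0 ((479.71563720703125, -264.68499755859375), (93.7300033569336, 116.79572296142578), 84.3997573852539)
(400, 640, 3) [[142, 135, 129], [143, 136, 129], [142, 135, 128], [142, 135, 129], [143, 137, 130], [143, 137, 130], [145, 138, 131]]
```

```bash
python3 -c "
from rig import r
print(r.sign_off())"
```

```text
the job is handed in; nothing more can be done
None
```

The order is made up and handed in: the last images show all four bars seated in their own pockets, both fudge pieces in the tub, and the empty tray right way up on the middle of the mould. The fourth bar first landed tilted on its pocket rim and had to be pushed in with closed fingers. I did not see the judge's verdict.

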